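Reset the ratchet photo stand and load it

TASK

Lift the tilted photo stand by its orange bar up through its notches and past the top so that the pawl is thrown clear, then lay it flat. With it flat, put every photo block from the shelf on it, lying flat on either face with its long side up and down the board, pushed square into the corner of ledge and side fence: one tight row along the ledge, starting at the fence, no gaps. Then raise the board to its third notch from the bottom and leave it propped there on the pawl with the row still tight, without disturbing the torch, glasses case, saucer or carabiner.

Things in the scene. Friction and masses are not known exactly. Their poses are not given: they have to be found in the camera images.
- stand: base of the ratchet stand, a dark steel plate 230 mm (x) by 250 mm (y) by 8 mm screwed to the shelf with aluminium posts; origin on the shelf, on the board's middle line, 100 mm in front of the hinge line; its x points across the stand from the lifting bar to the hinge (away from the robot at yaw 0), z up.
- board (a joint): tilt of the hinged board, rad: 0 flat, grows as the bar is lifted, stop at 1.30. Rests on the pawl in notches at 0.28, 0.47, 0.66, 0.85 (1st to 4th); lift 0.05 to 0.10 past a notch, let the pawl drop, lower onto it. Past about 1.2 the pawl is thrown clear and the board can go down to flat, which readies the pawl again. Damped (0.5 N m s/rad): let go, it sinks in about 1 s. Lift about 3 N
- pawl (a joint): the small yellow weighted pawl at the board's right-hand side (-y side of the stand), in rad: about 0.3 to 0.4 when leaning into a notch (or ready), -0.25 when thrown clear.
- hinge (a point): point on the hinge line, middle of the board's width and thickness, 78 mm above the shelf; x along the board from bar to hinge, y along the hinge (left), z normal to the board; turns with it. The corner is 12 mm before it (-x), 103 mm to the left (+y) and 6 mm up (z).
- bar (a point): centre of the orange lifting bar: a round rod, 10 mm diameter, 100 mm long, parallel to the hinge, 230 mm from the hinge line, 50 mm clear of the board's free edge, a thin arm at each end. Pinch it from above, fingers closing across it; it turns between the pads as the board swings.
- corner (a point): inner corner on the board's top face (84 mm above the shelf when flat) where ledge (+x side, along the hinge) and side fence (+y side, 100 mm long) meet, both 12 mm high; axes as hinge. Board 180 (x) by 230 (y) by 12 mm. From here the k-th block (k = 0, 1, 2) has its origin at x = -30, y = -24 - 48 k, z = +12 mm, its x along the board's x, either way round.
- photo_a: photo block with the same blue picture on both faces: a wooden block 60 mm long (its x), 48 mm wide (its y), 24 mm thick, about 0.07 kg, lying flat on the shelf; origin at the centre of the block, 12 mm above what it lies on. May be absent.
- photo_b: photo block with the same green picture on both faces: a wooden block 60 mm long (its x), 48 mm wide (its y), 24 mm thick, about 0.07 kg, lying flat on the shelf; origin at the centre of the block, 12 mm above what it lies on. May be absent.
- photo_c: photo block with the same red picture on both faces: a wooden block 60 mm long (its x), 48 mm wide (its y), 24 mm thick, about 0.07 kg, lying flat on the shelf; origin at the centre of the block, 12 mm above what it lies on. May be absent.
- torch: bystander: silver aluminium torch lying on the shelf, 125 mm long along its x, 34 mm high; origin under its middle. A fixed clear drawer unit 153 mm high stands further out, some 0.2 m to its right.
- glasses_case: bystander: black hard glasses case, 62 mm (x) by 158 mm (y) by 36 mm; origin at the centre of its underside.
- saucer: bystander: white porcelain saucer with coins, 132 mm across, 20 mm high; origin at the centre of its underside.
- carabiner: bystander: orange carabiner lying flat, 82 mm by 50 mm by 10 mm; origin at the centre of its underside.
Not all that is in view belongs to the job. What is shaped like the photo_b but turquoise is not meant.

How it is judged:
On the way, in this order (a step that is already met when the one before it is completed fails the run):
1. the board is lifted past its top notch and the pawl is thrown clear (value of joint board above 1.12 rad and value of joint pawl below -0.1 rad), for 0.05 s.
2. the board lies flat (value of joint board below 0.03 rad), for 0.2 s.
3. with the board flat, every photo block stands square and flush in one tight row from the corner (value of joint board below 0.04 rad and x of photo_a in the frame of corner between -0.0335 and -0.026 m and z of photo_a in the frame of corner between 0.006 and 0.018 m and y of photo_a in the frame of corner between -0.127 and -0.02 m and angle between the x axis of each of photo_a, photo_b, photo_c and the x axis of corner, either way round below 0.06 rad and angle between the z axis of each of photo_a, photo_b, photo_c and the z axis of corner, either way round below 0.06 rad and (y of photo_a in the frame of corner above -0.0275 m or distance between photo_a and photo_b below 0.0515 m or distance between photo_a and photo_c below 0.0515 m) and x of photo_b in the frame of corner between -0.0335 and -0.026 m and z of photo_b in the frame of corner between 0.006 and 0.018 m and y of photo_b in the frame of corner between -0.127 and -0.02 m and (y of photo_b in the frame of corner above -0.0275 m or distance between photo_b and photo_a below 0.0515 m or distance between photo_b and photo_c below 0.0515 m) and x of photo_c in the frame of corner between -0.0335 and -0.026 m and z of photo_c in the frame of corner between 0.006 and 0.018 m and y of photo_c in the frame of corner between -0.127 and -0.02 m and (y of photo_c in the frame of corner above -0.0275 m or distance between photo_c and photo_a below 0.0515 m or distance between photo_c and photo_b below 0.0515 m) and y of any of photo_a, photo_b, photo_c in the frame of corner above -0.0275 m), for 0.3 s.
At the end, for the whole second after the job is handed in: The board rests on the pawl in the third notch (0.62 to 0.71 rad), and every photo block lies flat on it, square to within 0.06 rad, within 3.5 mm of the ledge, the first within 3.5 mm of the side fence and the others within 3.5 mm of their neighbours, all at rest (value of joint board between 0.62 and 0.71 rad and value of joint pawl above 0.2 rad and x of photo_a in the frame of corner between -0.0335 and -0.026 m and z of photo_a in the frame of corner between 0.006 and 0.018 m and y of photo_a in the frame of corner between -0.127 and -0.02 m and angle between the x axis of each of photo_a, photo_b, photo_c and the x axis of corner, either way round below 0.06 rad and angle between the z axis of each of photo_a, photo_b, photo_c and the z axis of corner, either way round below 0.06 rad and (y of photo_a in the frame of corner above -0.0275 m or distance between photo_a and photo_b below 0.0515 m or distance between photo_a and photo_c below 0.0515 m) and x of photo_b in the frame of corner between -0.0335 and -0.026 m and z of photo_b in the frame of corner between 0.006 and 0.018 m and y of photo_b in the frame of corner between -0.127 and -0.02 m and (y of photo_b in the frame of corner above -0.0275 m or distance between photo_b and photo_a below 0.0515 m or distance between photo_b and photo_c below 0.0515 m) and x of photo_c in the frame of corner between -0.0335 and -0.026 m and z of photo_c in the frame of corner between 0.006 and 0.018 m and y of photo_c in the frame of corner between -0.127 and -0.02 m and (y of photo_c in the frame of corner above -0.0275 m or distance between photo_c and photo_a below 0.0515 m or distance between photo_c and photo_b below 0.0515 m) and y of any of photo_a, photo_b, photo_c in the frame of corner above -0.0275 m and linear speed of each of photo_a, photo_b, photo_c below 0.02 m/s); the robot touches nothing.
It fails at once if the torch is pushed more than 30 mm (distance of torch from where it was at the start of the episode above 0.03 m).
It fails at once if the glasses case is pushed more than 30 mm (distance of glasses_case from where it was at the start of the episode above 0.03 m).
It fails at once if the saucer is pushed more than 30 mm (distance of saucer from where it was at the start of the episode above 0.03 m).
It fails at once if the carabiner is pushed more than 30 mm (distance of carabiner from where it was at the start of the episode above 0.03 m).
Of photo_a, photo_b, photo_c only 2 to 3 are there at a start; the rules pass over those that are not, and their reading is None.
At some moment in a run one of photo_a, photo_b, photo_c may be knocked a few centimetres aside while the robot is not near it.
Once in a run the grip may slacken for a moment while it holds something.
It also fails if it takes over 210 s, if anything falls off the work surface, if the arm or the gripper's body presses on something with over 40 N, if the wrist force passes 120 N, or if a joint passes its speed limit or range.

ROBOT

A 7-joint arm with a two-finger parallel gripper is mounted at the origin on the work surface. World frame = base frame: x ahead of the robot, y to its left, z up, the work surface at z = 0. Lengths are in m, angles in rad, forces in N, time in s.
With the tool pointing down it reaches from about 0.4 to 0.875 m from the base axis. Payload 19.3 kg.
Tool frame: the origin (TCP) lies on the centre line of the jaws, within the pads' length; the fingertips stand robot.nose_length ahead of it and the grasp point (between the pads) lies 5 mm behind it (robot.nose_length is the distance from the TCP to the fingertips, in m); z points along the fingers, y is the line along which they close (so a half turn about z gives the same grasp; the last joint's range is limited). The gripper opens to 85 mm and grips with 20 to 120 N. Pads are 22 mm wide; open, the fingers measure 114 mm over their backs; the gripper's body (76 mm by 85 mm) begins 54 mm behind the grasp point. The pads swing forward as they close: fully open they stand 13 mm farther back than shut.
Start: joints at [1.242, 0.521, -0.036, 1.599, 0.021, 1.021, -0.113], TCP at [0.16, -0.604, 0.245] pointing down, gripper open.
Joint ranges: [-2.91, 2.91], [-0.3, 2.13], [-1.5, 1.42], [0.17, 2.43], [-1.26, 4.41], [0.16, 1.93], [-2.52, 2.52]. Speed limits (rad/s): [1.89, 1.89, 2.39, 2.39, 3.01, 3.01, 3.01].

INTERFACE

Orientations are given as a 3x3 rotation matrix whose columns are the frame's x, y, z axes.
In Python, from cell import robot, viewer gives the robot as it stands.
- The arm moves only by the tool send_rows, never from a script. Its arguments are lists of equal length, an entry for each row: "delta_pos": the shift along the tool's x, y, z in units of 0.1 m (1.0 is 0.1 m), a list of three; "delta_rot": the turn, a rotation vector about the tool's x, y, z in units of 90 degrees (1.0 is 90 degrees), a list of three; "gripper": the gripper command: -1 is shut, 1 is fully open, values between are in proportion. In form: {"delta_pos": [[tx, ty, tz], ...], "delta_rot": [[rx, ry, rz], ...], "gripper": [gripper, ...]}. A call has exactly 10 rows; each row is the pose to reach, as a shift and turn from the pose commanded when the call began, along the tool's axes at that moment; what a row does not reach only later rows make up. A row lasts 1/12 s, in which the tool goes at most 41.7 mm and 7.16 degrees, less where a joint would pass 70% of its speed; a pose out of reach is approached as far as the arm can. A call with a number of a shift or a turn outside -1 to 1 is refused whole. A call with a gripper value outside its range is refused whole. The fingers move at their own pace and stop on an object; "newtons" is the grip in N (left out, the last holds). Time passes only in rows, so rows that repeat a pose let the fingers close, or fill a call up. It gives the time, the measured TCP pose, the force, the opening and the grip force at its end, in the units of the state.
- robot.state(): the state, without advancing time (a new reading comes with each control period).
- viewer.snapshot(name): name is "side" or "top"; returns a dict with "pixels" (480x640x3 uint8, red, green, blue), "fx", "fy", "cx", "cy" (pixels), "k1" (the pictures are not rectified: a ray, as slopes to the right and down, at radius r is drawn at 1 + k1 r^2 times it, then the intrinsics apply), "camera_from_world" (4x4, takes a point from world to camera coordinates). Camera axes: x right, y up, looking along -z (the intrinsics and any distortion apply to the point x, -y, -z); pixel columns grow to the right and rows downward; lengths in m; the calibration is good to about 2 mm. A picture is of the moment at which its call begins. There is no depth.
- robot.hand_in(): hands the job in; it is judged then, once.
The state is a dict: "clock": time; "qpos": joint angles; "dq": joint speeds; "joint_efforts": joint torques, N m; "tool_pos": TCP position; "tcp_rot": TCP orientation; "wrist_force": force on the tool from outside, world axes, zero at the start; "moment": the same for the moment, N m; "grip_width": finger opening in m; "grasp_force": force on a finger pad.
Only numpy, scipy, OpenCV 4.12 (cv2) and the standard library are available. Lean on these libraries where they do the work, as an engineer would, in place of code of your own. Each camera call takes 0.05 s, during which the arm holds its last target. There are 200 camera calls.

## Working session

There is one attempt and no reset: what is moved stays moved. The work goes in short steps, Python scripts to look and compute and a tool call to move; the robot and the scene stay as the last step left them, time stands still between calls to the robot, and variables do not carry over. Pictures are saved under pics/ and viewed, at most 14 in all, crops included, and the job is handed in when it is done.

Besides the shell and the picture viewer there is one more tool, called after "Request:" as a command line: name --argument value ..., lists and objects as JSON in quotes. send_rows: Moves the arm, as the interface text tells. Shifts and turns lie within -1 to 1; 1 stands for 0.1 m of shift or 90 degrees of turn. Its arguments: {"type":"object","properties":{"delta_pos":{"type":"array"},"delta_rot":{"type":"array"},"gripper":{"type":"array"},"newtons":{"type":"number"}},"required":["delta_pos","delta_rot","gripper"]}

```bash
ls; mkdir -p pics; cat > h.py <<'E'
import numpy as np, cv2
from cell import robot, viewer
def snap(n,f=None):
    s=viewer.snapshot(n)
    if f: cv2.imwrite('pics/'+f,s['pixels'][:,:,::-1])
    return s
def proj(s,P):
    P=np.atleast_2d(P); c=(s['camera_from_world']@np.c_[P,np.ones(len(P))].T).T
    a=np.c_[c[:,0],-c[:,1]]/(-c[:,2:3]); r2=(a**2).sum(1,keepdims=True)
    a=a*(1+s['k1']*r2); return a*[s['fx'],s['fy']]+[s['cx'],s['cy']]
def ray(s,uv):
    uv=np.atleast_2d(np.float64(uv)); d=(uv-[s['cx'],s['cy']])/[s['fx'],s['fy']]; a=d.copy()
    for _ in range(30): a=d/(1+s['k1']*(a**2).sum(1,keepdims=True))
    v=np.c_[a[:,0],-a[:,1],-np.ones(len(a))]
    M=s['camera_from_world']; R=M[:3,:3]; o=-R.T@M[:3,3]
    return o,v@R
def onz(s,uv,z):
    o,v=ray(s,uv); return o+v*((z-o[2])/v[:,2:3])
E
python3 - <<'E'
from h import *
for n in('side','top'):
    s=snap(n,n+'0.png'); M=s['camera_from_world']; print(n,-M[:3,:3].T@M[:3,3],s['fx'],s['k1'],M[:3,:3].round(3).tolist())
st=robot.state(); print(st); print(robot.nose_length)
E
```

```text
pics
side [0.23678728 0.94736921 1.26740931] 620.0225310215318 0.008717113846535264 [[-0.916, -0.4, 0.008], [0.31, -0.697, 0.646], [-0.253, 0.594, 0.763]]
top [0.39285896 0.05000471 1.24719137] 473.49078535313964 -0.009408243791059815 [[0.007, -1.0, -0.012], [0.984, 0.005, 0.18], [-0.18, -0.013, 0.984]]
{'clock': 0.1, 'qpos': array([ 1.2417985 ,  0.52191138, -0.03634286,  1.59993655,  0.02119827,
        1.02110618, -0.11281286]), 'dq': array([ 0.00025773, -0.0011984 , -0.00066823, -0.00161276, -0.00037384,
       -0.00044915, -0.00036767]), 'joint_efforts': array([ 5.90625437e-03, -9.28487062e+01,  1.98525198e+00, -3.70533049e+01,
        1.80824928e-02,  5.32461447e-03,  3.64461528e-05]), 'tool_pos': array([ 0.1598548 , -0.60392038,  0.2448151 ]), 'tcp_rot': array([[ 9.66701300e-01,  2.55907213e-01, -3.06598499e-04],
       [ 2.55907390e-01, -9.66700858e-01,  9.27218605e-04],
       [-5.91071028e-05, -9.74804252e-04, -9.99999523e-01]]), 'wrist_force': array([ 0.30965763, -0.12325945, -0.26375271]), 'moment': array([-0.05605617, -0.02137411,  0.00868225]), 'grasp_force': 0.0, 'grip_width': 0.08552273146175479}
0.014
```

View pics/top0.png

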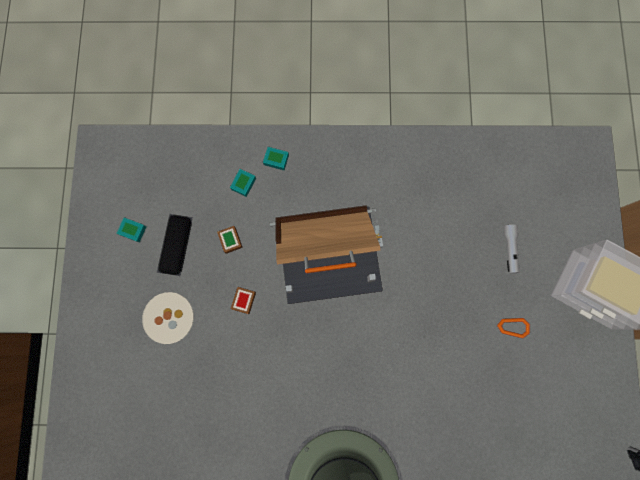

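View pics/side0.png

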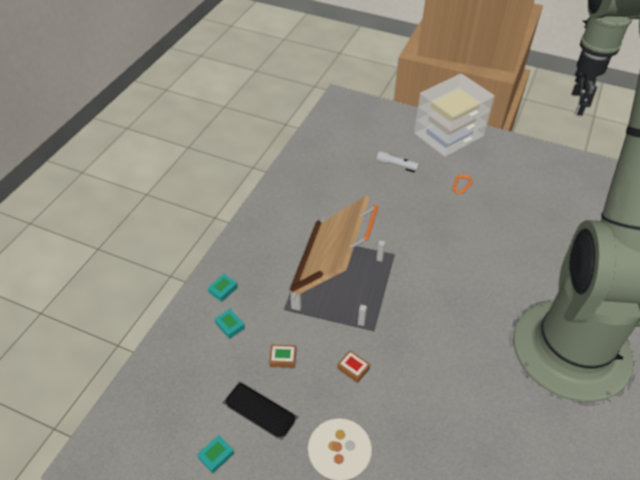

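Candidates: wooden blocks with green picture at top (230,239) and red at (243,300); turquoise-framed look-alikes at (276,158), (243,182), (131,230) are rejected. There is no blue block. The orange bar is at (330,266), and the orange carabiner at (514,327) is not the bar.

```bash
cat >> h.py <<'E'
from scipy.optimize import least_squares
def mask(s,lo,hi,box=None):
    h=cv2.cvtColor(s['pixels'],cv2.COLOR_RGB2HSV); m=cv2.inRange(h,np.array(lo),np.array(hi))
    if box:
        z=np.zeros_like(m); x0,y0,x1,y1=box; z[y0:y1,x0:x1]=m[y0:y1,x0:x1]; m=z
    return m
def big(m):
    c=cv2.findContours(m,cv2.RETR_EXTERNAL,cv2.CHAIN_APPROX_NONE)[0]; return max(c,key=cv2.contourArea)
def tri(s1,u1,s2,u2):
    o1,v1=ray(s1,u1); o2,v2=ray(s2,u2); v1=v1[0];v2=v2[0]
    t=np.linalg.lstsq(np.c_[v1,-v2],o2-o1,rcond=None)[0]; a=o1+v1*t[0]; b=o2+v2*t[1]
    return (a+b)/2, np.linalg.norm(a-b)
E
python3 - <<'E'
from h import *
t=snap('top'); s=snap('side')
E={}
for n,im,box in(('t',t,(290,240,370,285)),('s',s,(345,190,395,260))):
    c=big(mask(im,(5,150,120),(18,255,255),box)); r=cv2.minAreaRect(c); print(n,r)
    p=cv2.boxPoints(r); 
    # end midpoints
    d=sorted([(np.linalg.norm(p[i]-p[(i+1)%4]),i) for i in range(4)])[:2]
    e=[(p[i]+p[(i+1)%4])/2 for _,i in d]; E[n]=e
tl=sorted(E['t'],key=lambda e:e[0]); sl=sorted(E['s'],key=lambda e:-e[1])
P=[tri(t,a,s,b) for a,b in zip(tl,sl)]; print(P,np.linalg.norm(P[0][0]-P[1][0]))
# plate
c=big(mask(t,(90,20,20),(130,110,75),(260,230,400,320))); 
print('plate',cv2.approxPolyDP(c,4,True)[:,0].tolist())
for p in cv2.approxPolyDP(c,4,True)[:,0]: print(onz(t,p,.008))
for nm,im in(('t',t),('s',s)):
  h=cv2.cvtColor(im['pixels'],cv2.COLOR_RGB2HSV)
  for k,lo,hi,box in(('green',(50,120,50),(75,255,255),{'t':(215,220,245,255),'s':(265,340,300,370)}[nm]),('red',(172,150,100),(180,255,255),{'t':(228,285,262,315),'s':(335,345,372,383)}[nm]),('red0',(0,190,140),(4,255,255),{'t':(228,285,262,315),'s':(335,345,372,383)}[nm])):
    m=mask(im,lo,hi,box)
    if m.sum()==0: continue
    r=cv2.minAreaRect(big(m)); print(nm,k,r); print(onz(im,r[0],.024), onz(im,cv2.boxPoints(r),.024)[:,:2].round(3).tolist())
im=t['pixels'][140:320,110:390,::-1]; a=cv2.resize(im,None,fx=2.8,fy=2.8,interpolation=cv2.INTER_CUBIC); cv2.imwrite('pics/c1.png',a[:504])
E
```

```text
t ((329.9635314941406, 267.2322692871094), (4.143471717834473, 50.75752639770508), 82.23483276367188)
s ((370.8167419433594, 222.28646850585938), (2.9230949878692627, 34.77886199951172), 17.354022979736328)
[(array([0.50320229, 0.09128209, 0.25684572]), np.float64(0.00021215531469337285)), (array([ 0.51854666, -0.01450409,  0.25472438]), np.float64(0.00019517547072682263))] 0.10691428550583655
plate [[375, 252], [354, 255], [354, 268], [305, 274], [303, 262], [283, 265], [286, 284], [294, 289], [287, 293], [289, 303], [381, 290]]
[[ 0.58135259 -0.08329792  0.008     ]]
[[ 0.57305344 -0.02779026  0.008     ]]
[[ 0.53855541 -0.02757212  0.008     ]]
[[0.52200254 0.10104405 0.008     ]]
[[0.55369514 0.10670629 0.008     ]]
[[0.54543864 0.15933629 0.008     ]]
[[0.49547906 0.15045583 0.008     ]]
[[0.48257016 0.1292979  0.008     ]]
[[0.47205689 0.14739372 0.008     ]]
[[0.44623218 0.14170528 0.008     ]]
[[ 0.48136062 -0.09748845  0.008     ]]
t green ((228.70001220703125, 238.6000213623047), (12.33288288116455, 8.538147926330566), 71.56504821777344)
[[0.61254246 0.30244685 0.024     ]] [[0.625, 0.319], [0.632, 0.298], [0.601, 0.286], [0.593, 0.307]]
t red0 ((242.31651306152344, 299.9449768066406), (8.428871154785156, 13.122220993041992), 16.699243545532227)
[[0.45251107 0.26076789 0.024     ]] [[0.439, 0.276], [0.472, 0.267], [0.466, 0.246], [0.433, 0.255]]
s green ((282.5, 353.0), (6.0, 13.0), 90.0)
[[0.61351761 0.29944581 0.024     ]] [[0.631, 0.298], [0.603, 0.286], [0.596, 0.301], [0.624, 0.313]]
s red0 ((353.6013488769531, 363.35809326171875), (12.322249412536621, 6.393620491027832), 35.53767776489258)
[[0.4534733  0.25831328 0.024     ]] [[0.469, 0.262], [0.466, 0.246], [0.438, 0.254], [0.441, 0.27]]
```

View pics/c1.png

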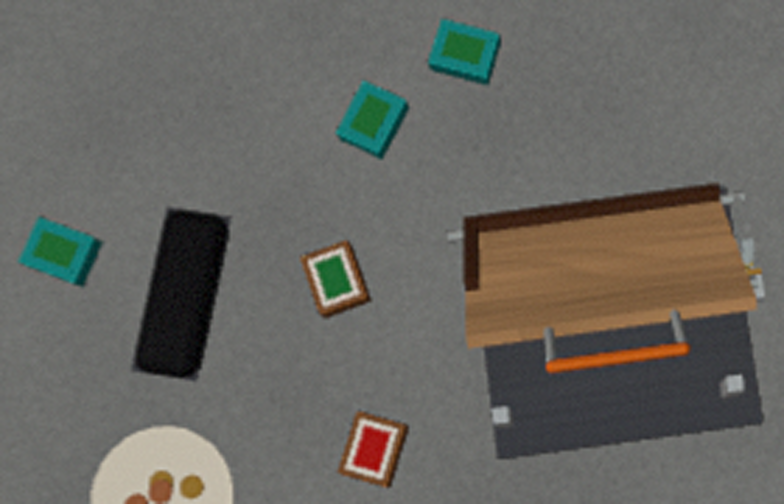

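The crop confirms wooden-framed green (335,278 in the crop) and red (372,450) as the photo blocks. The look-alikes have turquoise frames and blue is absent. The bar centre is about (0.511, 0.038, 0.256), the stand yaw about 0.145, and the board is near 0.85–0.88 rad, in the 4th notch. First I turn the tool square to the stand and approach.

Request:
send_rows --delta_pos '[[0,0,-0.9],[0,0,-0.9],[0,0,-0.9],[0,0,-0.9],[0,0,-0.9],[0,0,-0.9],[0,0,-0.9],[0,0,-0.9],[0,0,-0.9],[0,0,-0.9]]' --delta_rot '[[0,0,-0.07],[0,0,-0.14],[0,0,-0.21],[0,0,-0.28],[0,0,-0.35],[0,0,-0.42],[0,0,-0.49],[0,0,-0.56],[0,0,-0.63],[0,0,-0.7]]' --gripper '[1,1,1,1,1,1,1,1,1,1]'

```text
clock: 1.03
tool_pos: [0.1599, -0.6041, 0.3351]
tcp_rot: [[0.206, 0.979, -0.0], [0.979, -0.206, 0.0], [0.0, -0.0, -1.0]]
wrist_force: [0.1, -0.6, 0.0]
grip_width: 0.086
grasp_force: 0.0
```

Request:
send_rows --delta_pos '[[0,0,0],[0,0,0],[0,0,0],[0,0,0],[0,0,0],[0,0,0],[0,0,0],[0,0,0],[0,0,0],[0,0,0]]' --delta_rot '[[0,0,-0.07],[0,0,-0.14],[0,0,-0.2275],[0,0,-0.2275],[0,0,-0.2275],[0,0,-0.2275],[0,0,-0.2275],[0,0,-0.2275],[0,0,-0.2275],[0,0,-0.2275]]' --gripper '[1,1,1,1,1,1,1,1,1,1]'

```text
clock: 1.87
tool_pos: [0.16, -0.6042, 0.3353]
tcp_rot: [[-0.144, 0.99, -0.0], [0.99, 0.144, -0.0], [-0.0, -0.0, -1.0]]
wrist_force: [-0.5, -0.0, 0.2]
grip_width: 0.0854
grasp_force: 0.0
```

Request:
send_rows --delta_pos '[[0.2,0.15,0],[0.4,0.3,0],[0.6,0.45,0],[0.8,0.6,0],[0.98,0.74,0],[0.98,0.74,0],[0.98,0.74,0],[0.98,0.74,0],[0.98,0.74,0],[0.98,0.74,0]]' --delta_rot '[[0,0,0],[0,0,0],[0,0,0],[0,0,0],[0,0,0],[0,0,0],[0,0,0],[0,0,0],[0,0,0],[0,0,0]]' --gripper '[1,1,1,1,1,1,1,1,1,1]'

```text
clock: 2.7
tool_pos: [0.2185, -0.4971, 0.3351]
tcp_rot: [[-0.143, 0.99, -0.0], [0.99, 0.143, 0.0], [0.0, -0.0, -1.0]]
wrist_force: [0.6, 0.6, 0.0]
grip_width: 0.0852
grasp_force: 0.0
```

Request:
send_rows --delta_pos '[[0.2,0.15,0],[0.4,0.3,0],[0.6,0.45,0],[0.8,0.6,0],[0.98,0.74,0],[0.98,0.74,0],[0.98,0.74,0],[0.98,0.74,0],[0.98,0.74,0],[0.98,0.74,0]]' --delta_rot '[[0,0,0],[0,0,0],[0,0,0],[0,0,0],[0,0,0],[0,0,0],[0,0,0],[0,0,0],[0,0,0],[0,0,0]]' --gripper '[0,0,0,0,0,0,0,0,0,0]'

```text
clock: 3.53
tool_pos: [0.2776, -0.3896, 0.3351]
tcp_rot: [[-0.143, 0.99, -0.0], [0.99, 0.143, 0.0], [0.0, -0.0, -1.0]]
wrist_force: [1.0, 0.4, 0.3]
grip_width: 0.0427
grasp_force: 0.0
```

Request:
send_rows --delta_pos '[[0.2,0.15,0],[0.4,0.3,0],[0.6,0.45,0],[0.8,0.6,0],[0.98,0.74,0],[0.98,0.74,0],[0.98,0.74,0],[0.98,0.74,0],[0.98,0.74,0],[0.98,0.74,0]]' --delta_rot '[[0,0,0],[0,0,0],[0,0,0],[0,0,0],[0,0,0],[0,0,0],[0,0,0],[0,0,0],[0,0,0],[0,0,0]]' --gripper '[0,0,0,0,0,0,0,0,0,0]'

```text
clock: 4.37
tool_pos: [0.3367, -0.282, 0.3352]
tcp_rot: [[-0.143, 0.99, -0.0], [0.99, 0.143, 0.0], [0.0, -0.0, -1.0]]
wrist_force: [0.3, 0.2, -0.2]
grip_width: 0.0425
grasp_force: 0.0
```

Request:
send_rows --delta_pos '[[0.2,0.15,0],[0.4,0.3,0],[0.6,0.45,0],[0.8,0.6,0],[0.98,0.74,0],[0.98,0.74,0],[0.98,0.74,0],[0.98,0.74,0],[0.98,0.74,0],[0.98,0.74,0]]' --delta_rot '[[0,0,0],[0,0,0],[0,0,0],[0,0,0],[0,0,0],[0,0,0],[0,0,0],[0,0,0],[0,0,0],[0,0,0]]' --gripper '[0,0,0,0,0,0,0,0,0,0]'

```text
clock: 5.2
tool_pos: [0.3959, -0.1744, 0.3352]
tcp_rot: [[-0.143, 0.99, -0.0], [0.99, 0.143, -0.0], [-0.0, -0.0, -1.0]]
wrist_force: [-0.3, -0.6, -0.1]
grip_width: 0.0432
grasp_force: 0.0
```

Request:
send_rows --delta_pos '[[0.2,0.15,0],[0.4,0.3,0],[0.6,0.45,0],[0.8,0.6,0],[0.98,0.74,0],[0.98,0.74,0],[0.98,0.74,0],[0.98,0.74,0],[0.98,0.74,0],[0.98,0.74,0]]' --delta_rot '[[0,0,0],[0,0,0],[0,0,0],[0,0,0],[0,0,0],[0,0,0],[0,0,0],[0,0,0],[0,0,0],[0,0,0]]' --gripper '[0,0,0,0,0,0,0,0,0,0]'

```text
clock: 6.03
tool_pos: [0.455, -0.0668, 0.3353]
tcp_rot: [[-0.143, 0.99, -0.0], [0.99, 0.143, -0.0], [-0.0, -0.0, -1.0]]
wrist_force: [0.2, -1.4, -0.9]
grip_width: 0.0426
grasp_force: 0.0
```

Request:
send_rows --delta_pos '[[0.2,0.15,0],[0.4,0.3,0],[0.6,0.45,0],[0.8,0.6,0],[0.94,0.7,0],[0.94,0.7,0],[0.94,0.7,0],[0.94,0.7,0],[0.94,0.7,0],[0.94,0.7,0]]' --delta_rot '[[0,0,0],[0,0,0],[0,0,0],[0,0,0],[0,0,0],[0,0,0],[0,0,0],[0,0,0],[0,0,0],[0,0,0]]' --gripper '[0,0,0,0,0,0,0,0,0,0]'

```text
clock: 6.87
tool_pos: [0.5108, 0.0362, 0.3354]
tcp_rot: [[-0.143, 0.99, 0.0], [0.99, 0.143, -0.0], [-0.001, 0.0, -1.0]]
wrist_force: [0.1, -0.2, 0.4]
grip_width: 0.0426
grasp_force: 0.0
```

Request:
send_rows --delta_pos '[[0,0,0.2],[0,0,0.4],[0,0,0.6],[0,0,0.75],[0,0,0.86],[0,0,0.86],[0,0,0.86],[0,0,0.86],[0,0,0.86],[0,0,0.86]]' --delta_rot '[[0,0,0],[0,0,0],[0,0,0],[0,0,0],[0,0,0],[0,0,0],[0,0,0],[0,0,0],[0,0,0],[0,0,0]]' --gripper '[0,0,0,0,0,0,0,0,0,0]'

```text
clock: 7.7
tool_pos: [0.5113, 0.0372, 0.25]
tcp_rot: [[-0.144, 0.99, 0.001], [0.99, 0.144, -0.0], [-0.0, 0.001, -1.0]]
wrist_force: [-0.4, -0.1, -0.1]
grip_width: 0.0427
grasp_force: 0.0
```

Request:
send_rows --delta_pos '[[0,0,0],[0,0,0],[0,0,0],[0,0,0],[0,0,0],[0,0,0],[0,0,0],[0,0,0],[0,0,0],[0,0,0]]' --delta_rot '[[0,0,0],[0,0,0],[0,0,0],[0,0,0],[0,0,0],[0,0,0],[0,0,0],[0,0,0],[0,0,0],[0,0,0]]' --gripper '[-1,-1,-1,-1,-1,-1,-1,-1,-1,-1]' --newtons 40

```text
clock: 8.53
tool_pos: [0.511, 0.0372, 0.2493]
tcp_rot: [[-0.144, 0.99, -0.0], [0.99, 0.144, -0.0], [-0.0, -0.0, -1.0]]
wrist_force: [-0.3, -0.4, 2.2]
grip_width: 0.0086
grasp_force: 39.1
```

Request:
send_rows --delta_pos '[[0,0.088,-0.074],[0,0.18,-0.143],[0,0.275,-0.207],[0,0.374,-0.267],[0,0.425,-0.295],[0,0.475,-0.322],[0,0.525,-0.347],[0,0.579,-0.371],[0,0.579,-0.371],[0,0.579,-0.371]]' --delta_rot '[[0,0,0],[0,0,0],[0,0,0],[0,0,0],[0,0,0],[0,0,0],[0,0,0],[0,0,0],[0,0,0],[0,0,0]]' --gripper '[-1,-1,-1,-1,-1,-1,-1,-1,-1,-1]'

```text
clock: 9.37
tool_pos: [0.5682, 0.0454, 0.2867]
tcp_rot: [[-0.144, 0.99, -0.0], [0.99, 0.144, -0.001], [-0.0, -0.0, -1.0]]
wrist_force: [-5.6, -2.5, 9.0]
grip_width: 0.0083
grasp_force: 40.1
```

Request:
send_rows --delta_pos '[[0,0.053,-0.024],[0,0.106,-0.045],[0,0.16,-0.066],[0,0.214,-0.084],[0,0.214,-0.084],[0,0.214,-0.084],[0,0.214,-0.084],[0,0.214,-0.084],[0,0.214,-0.084],[0,0.214,-0.084]]' --delta_rot '[[0,0,0],[0,0,0],[0,0,0],[0,0,0],[0,0,0],[0,0,0],[0,0,0],[0,0,0],[0,0,0],[0,0,0]]' --gripper '[-1,-1,-1,-1,-1,-1,-1,-1,-1,-1]'

```text
clock: 10.2
tool_pos: [0.5894, 0.0484, 0.2947]
tcp_rot: [[-0.144, 0.99, -0.0], [0.99, 0.144, -0.0], [-0.0, -0.0, -1.0]]
wrist_force: [-3.0, -4.0, 4.2]
grip_width: 0.0081
grasp_force: 40.7
```

```bash
python3 - <<'E'
from h import *
s=snap('side'); t=snap('top')
a=cv2.resize(s['pixels'][170:350,250:440,::-1],None,fx=2.2,fy=2.2); b=cv2.resize(t['pixels'][190:310,250:410,::-1],(380,285))
c=np.zeros((400,800,3),np.uint8); c[:396,:418]=a; c[:285,419:799]=b; cv2.imwrite('pics/c2.png',c)
E
```

```text
(no output)
```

View pics/c2.png

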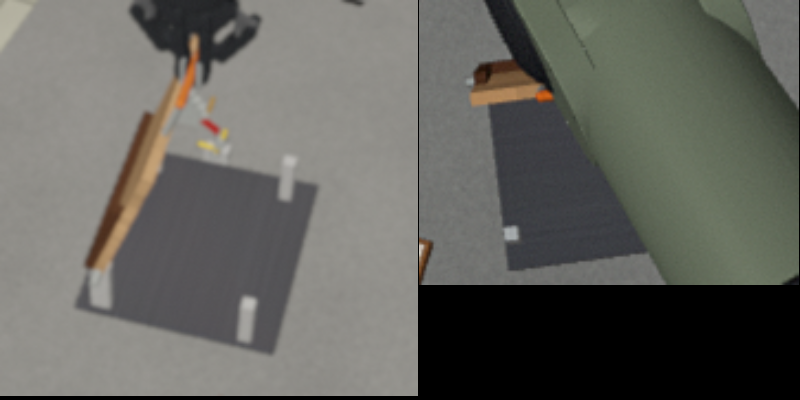

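Request:
send_rows --delta_pos '[[0,0.033,-0.01],[0,0.066,-0.02],[0,0.066,-0.02],[0,0.066,-0.02],[0,0.066,-0.02],[0,0.066,-0.02],[0,0.066,-0.02],[0,0.066,-0.02],[0,0.066,-0.02],[0,0.066,-0.02]]' --delta_rot '[[0,0,0],[0,0,0],[0,0,0],[0,0,0],[0,0,0],[0,0,0],[0,0,0],[0,0,0],[0,0,0],[0,0,0]]' --gripper '[-1,-1,-1,-1,-1,-1,-1,-1,-1,-1]'

```text
clock: 11.13
tool_pos: [0.596, 0.0494, 0.2968]
tcp_rot: [[-0.144, 0.99, -0.0], [0.99, 0.144, -0.0], [-0.0, -0.0, -1.0]]
wrist_force: [-2.2, -5.3, 4.6]
grip_width: 0.0081
grasp_force: 40.8
```

Request:
send_rows --delta_pos '[[0,-0.088,0.028],[0,-0.174,0.059],[0,-0.28,0.104],[0,-0.384,0.153],[0,-0.485,0.208],[0,-0.584,0.268],[0,-0.679,0.332],[0,-0.771,0.401],[0,-0.859,0.475],[0,-0.943,0.553]]' --delta_rot '[[0,0,0],[0,0,0],[0,0,0],[0,0,0],[0,0,0],[0,0,0],[0,0,0],[0,0,0],[0,0,0],[0,0,0]]' --gripper '[-1,-1,-1,-1,-1,-1,-1,-1,-1,-1]'

```text
clock: 11.97
tool_pos: [0.5022, 0.0361, 0.2413]
tcp_rot: [[-0.144, 0.99, 0.0], [0.99, 0.144, 0.0], [0.0, 0.0, -1.0]]
wrist_force: [-1.0, -3.3, 2.1]
grip_width: 0.0083
grasp_force: 41.5
```

Request:
send_rows --delta_pos '[[0,-0.081,0.082],[0,-0.157,0.168],[0,-0.229,0.258],[0,-0.296,0.351],[0,-0.359,0.448],[0,-0.416,0.547],[0,-0.469,0.65],[0,-0.516,0.754],[0,-0.559,0.861],[0,-0.595,0.97]]' --delta_rot '[[0,0,0],[0,0,0],[0,0,0],[0,0,0],[0,0,0],[0,0,0],[0,0,0],[0,0,0],[0,0,0],[0,0,0]]' --gripper '[-1,-1,-1,-1,-1,-1,-1,-1,-1,-1]'

```text
clock: 12.8
tool_pos: [0.4429, 0.0277, 0.1439]
tcp_rot: [[-0.145, 0.989, -0.001], [0.989, 0.145, 0.0], [0.001, -0.001, -1.0]]
wrist_force: [-3.6, -2.7, 1.3]
grip_width: 0.0083
grasp_force: 43.6
```

Request:
send_rows --delta_pos '[[0,-0.031,0.111],[0,-0.057,0.223],[0,-0.077,0.336],[0,-0.092,0.45],[0,-0.1,0.565],[0,-0.102,0.63],[0,-0.103,0.68],[0,-0.103,0.68],[0,-0.103,0.68],[0,-0.103,0.68]]' --delta_rot '[[0,0,0],[0,0,0],[0,0,0],[0,0,0],[0,0,0],[0,0,0],[0,0,0],[0,0,0],[0,0,0],[0,0,0]]' --gripper '[-1,-1,-1,-1,-1,-1,-1,-1,-1,-1]'

```text
clock: 13.63
tool_pos: [0.4317, 0.0261, 0.0758]
tcp_rot: [[-0.145, 0.989, -0.004], [0.989, 0.145, -0.0], [0.0, -0.004, -1.0]]
wrist_force: [-10.3, -0.1, -2.7]
grip_width: 0.0085
grasp_force: 44.8
```

Request:
send_rows --delta_pos '[[0,0,0],[0,0,0],[0,0,0],[0,0,0],[0,0,-0.1],[0,0,-0.3],[0,0,-0.5],[0,0,-0.7],[0,0,-0.9],[0,0,-1]]' --delta_rot '[[0,0,0],[0,0,0],[0,0,0],[0,0,0],[0,0,0],[0,0,0],[0,0,0],[0,0,0],[0,0,0],[0,0,0]]' --gripper '[0,0,0,0,0,0,0,0,0,0]'

```text
clock: 14.47
tool_pos: [0.4342, 0.0262, 0.179]
tcp_rot: [[-0.145, 0.99, 0.002], [0.99, 0.145, 0.0], [-0.0, 0.002, -1.0]]
wrist_force: [0.3, -0.2, 1.1]
grip_width: 0.0428
grasp_force: 0.0
```

Request:
send_rows --delta_pos '[[-0.3,-0.1,-0.3],[-0.6,-0.2,-0.6],[-0.9,-0.2,-0.6],[-1,-0.2,-0.6],[-1,-0.2,-0.6],[-1,-0.2,-0.6],[-1,-0.2,-0.6],[-1,-0.2,-0.6],[-1,-0.2,-0.6],[-1,-0.2,-0.6]]' --delta_rot '[[0,0,0],[0,0,0],[0,0,0],[0,0,0],[0,0,0],[0,0,0],[0,0,0],[0,0,0],[0,0,0],[0,0,0]]' --gripper '[1,1,1,1,1,1,1,1,1,1]'

```text
clock: 15.3
tool_pos: [0.4283, -0.0752, 0.2364]
tcp_rot: [[-0.146, 0.989, -0.0], [0.989, 0.146, 0.0], [0.0, -0.0, -1.0]]
wrist_force: [0.0, 0.7, 0.8]
grip_width: 0.0854
grasp_force: 0.0
```

```bash
python3 - <<'E'
from h import *
s=snap('side'); t=snap('top')
a=cv2.resize(s['pixels'][190:400,240:420,::-1],None,fx=2.1,fy=2.1); b=cv2.resize(t['pixels'][190:320,200:400,::-1],(400,260))
c=np.zeros((441,800,3),np.uint8); c[:441,:378]=a; c[:260,400:]=b; cv2.imwrite('pics/c3.png',c)
E
```

```text
(no output)
```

View pics/c3.png

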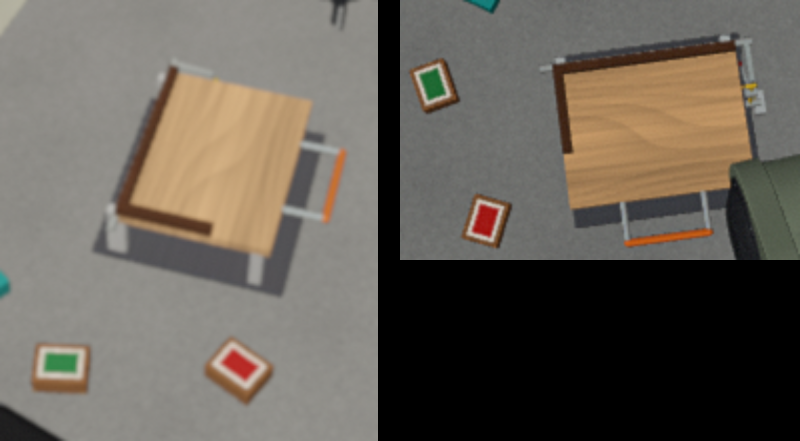

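The board is flat. The inner corner is near top px (282,226), and the red and green blocks have not moved. Now I measure the wood face, the bar and the blocks.

```bash
cat >> h.py <<'E'
def block(im,col,box,z=.024):
    """white frame + picture outline: centre and yaw of long side"""
    b=mask(im,(0,0,150),(180,70,255),box)|(mask(im,(50,100,40),(80,255,255),box) if col=='g' else mask(im,(0,190,100),(4,255,255),box)|mask(im,(172,150,80),(180,255,255),box))
    b=cv2.morphologyEx(b,cv2.MORPH_CLOSE,np.ones((3,3)))
    c=big(b)[:,0]; P=onz(im,c,z)[:,:2]
    r=cv2.minAreaRect((P*1e4).astype(np.float32)); p=cv2.boxPoints(r)/1e4
    e=p[1]-p[0]; f=p[2]-p[1]; d=e if np.linalg.norm(e)>np.linalg.norm(f) else f
    y=np.arctan2(d[1],d[0]); y=(y+np.pi/2)%np.pi-np.pi/2
    return np.array(r[0])/1e4,y,sorted(np.array(r[1])/1e4)
E
cat > m.py <<'E'
from h import *
s=snap('side'); t=snap('top')
print('g',block(t,'g',(212,218,247,260)),block(s,'g',(265,340,300,368)))
print('r',block(t,'r',(228,285,262,315)),block(s,'r',(335,345,376,385)))
E
python3 - <<'E'
exec(open('m.py').read())
for im,box in((t,(275,200,385,300)),(s,(280,215,400,320))):
    m=mask(im,(8,60,110),(22,190,255),box); m=cv2.morphologyEx(m,cv2.MORPH_OPEN,np.ones((3,3)))
    c=big(cv2.morphologyEx(m,cv2.MORPH_CLOSE,np.ones((5,5))))
    q=cv2.approxPolyDP(c,5,True)[:,0]; print('wood',[(p.tolist(),onz(im,p,.084)[0,:2].round(4).tolist()) for p in q])
    h=cv2.cvtColor(im['pixels'],cv2.COLOR_RGB2HSV)
    m=mask(im,(0,60,25),(15,220,95),box); c=big(m); q=cv2.approxPolyDP(c,2.5,True)[:,0]; print('dark',[(p.tolist(),onz(im,p,.096)[0,:2].round(4).tolist()) for p in q])
    b=mask(im,(5,150,120),(15,255,255),(300,255,370,320) if im is t else (370,250,415,300)); r=cv2.minAreaRect(big(b)); print('bar',r,onz(im,r[0],.078))
E
```

```text
g (array([0.63084868, 0.33614468]), np.float32(0.33616948), [np.float64(0.035548135375976564), np.float64(0.04731099243164062)]) (array([0.62569897, 0.32766902]), np.float32(0.41609132), [np.float64(0.031197250366210936), np.float64(0.034898458862304686)])
r (array([0.45287622, 0.26113772]), np.float32(-0.26560462), [np.float64(0.03610939636230469), np.float64(0.047730441284179685)]) (array([0.45372593, 0.25850244]), np.float32(-0.27445817), [np.float64(0.039275634765625), np.float64(0.0508829833984375)])
wood [([367, 216], [0.6613, -0.0563]), ([282, 227], [0.632, 0.1571]), ([285, 293], [0.4672, 0.1463]), ([364, 283], [0.4928, -0.0471]), ([364, 272], [0.5199, -0.0474]), ([375, 269], [0.5274, -0.0745])]
dark [([366, 210], [0.6738, -0.0529]), ([276, 222], [0.6422, 0.1712]), ([281, 265], [0.5346, 0.1565]), ([285, 265], [0.5346, 0.1467]), ([281, 226], [0.6321, 0.1586]), ([367, 215], [0.661, -0.0553])]
bar ((333.53955078125, 308.2900695800781), (3.6030189990997314, 43.416378021240234), 82.23483276367188) [[0.43111444 0.02738195 0.078     ]]
wood [([324, 225], [0.6649, -0.056]), ([302, 287], [0.6324, 0.1493]), ([334, 299], [0.549, 0.1508]), ([297, 295], [0.6333, 0.1755]), ([368, 311], [0.4637, 0.1503]), ([388, 238], [0.4978, -0.0811])]
dark [([321, 223], [0.6704, -0.0491]), ([304, 263], [0.6547, 0.0892]), ([303, 274], [0.6426, 0.1211]), ([298, 278], [0.6485, 0.1369]), ([296, 291], [0.6364, 0.1738]), ([339, 300], [0.5341, 0.1568]), ([339, 297], [0.5374, 0.1488]), ([300, 287], [0.6327, 0.1593])]
bar ((398.5295104980469, 277.8824157714844), (2.425356388092041, 32.98484420776367), 14.03624439239502) [[0.43196693 0.02513253 0.078     ]]
```

Request:
send_rows --delta_pos '[[0.2,0,0],[0.4,0.1,0],[0.6,0.15,0],[0.82,0.18,0],[0.82,0.18,0],[0.82,0.18,0],[0.82,0.18,0],[0.82,0.18,0],[0.82,0.18,0],[0.82,0.18,0]]' --delta_rot '[[0,0,0],[0,0,0],[0,0,0],[0,0,0],[0,0,0],[0,0,0],[0,0,0],[0,0,0],[0,0,0],[0,0,0]]' --gripper '[1,1,1,1,1,1,1,1,1,1]'

```text
clock: 16.33
tool_pos: [0.4342, 0.0072, 0.2365]
tcp_rot: [[-0.143, 0.99, -0.0], [0.99, 0.143, -0.0], [-0.0, -0.0, -1.0]]
wrist_force: [-0.7, 0.6, 0.5]
grip_width: 0.085
grasp_force: 0.0
```

Request:
send_rows --delta_pos '[[0.2,0,0],[0.4,0.1,0],[0.6,0.15,0],[0.82,0.18,0],[0.82,0.18,0],[0.82,0.18,0],[0.82,0.18,0],[0.82,0.18,0],[0.82,0.18,0],[0.82,0.18,0]]' --delta_rot '[[0,0,0],[0,0,0],[0,0,0],[0,0,0],[0,0,0],[0,0,0],[0,0,0],[0,0,0],[0,0,0],[0,0,0]]' --gripper '[1,1,1,1,1,1,1,1,1,1]'

```text
clock: 17.17
tool_pos: [0.4403, 0.0909, 0.2365]
tcp_rot: [[-0.143, 0.99, 0.0], [0.99, 0.143, -0.0], [-0.0, -0.0, -1.0]]
wrist_force: [0.2, 0.1, -0.4]
grip_width: 0.0852
grasp_force: 0.0
```

Request:
send_rows --delta_pos '[[0.2,0,0],[0.4,0.1,0],[0.6,0.15,0],[0.82,0.18,0],[0.82,0.18,0],[0.82,0.18,0],[0.82,0.18,0],[0.82,0.18,0],[0.82,0.18,0],[0.82,0.18,0]]' --delta_rot '[[0,0,0],[0,0,0],[0,0,0],[0,0,0],[0,0,0],[0,0,0],[0,0,0],[0,0,0],[0,0,0],[0,0,0]]' --gripper '[1,1,1,1,1,1,1,1,1,1]'

```text
clock: 18.0
tool_pos: [0.4463, 0.1746, 0.2365]
tcp_rot: [[-0.143, 0.99, 0.0], [0.99, 0.143, -0.0], [-0.0, 0.0, -1.0]]
wrist_force: [-0.1, 0.2, 0.3]
grip_width: 0.085
grasp_force: 0.0
```

Request:
send_rows --delta_pos '[[0.2,0,0],[0.4,0.1,0.2],[0.6,0.15,0.4],[0.82,0.195,0.6],[0.82,0.195,0.8],[0.82,0.195,0.9],[0.82,0.195,0.9],[0.82,0.195,0.9],[0.82,0.195,0.9],[0.82,0.195,0.9]]' --delta_rot '[[0,0,0.05],[0,0,0.1],[0,0,0.15],[0,0,0.2],[0,0,0.264],[0,0,0.264],[0,0,0.264],[0,0,0.264],[0,0,0.264],[0,0,0.264]]' --gripper '[1,1,1,1,1,1,1,1,1,1]'

```text
clock: 18.83
tool_pos: [0.4543, 0.2589, 0.1476]
tcp_rot: [[0.266, 0.964, 0.001], [0.964, -0.266, 0.001], [0.001, 0.001, -1.0]]
wrist_force: [-0.3, -0.0, 0.2]
grip_width: 0.0852
grasp_force: 0.0
```

Descend 0.125, in two calls, and grip.

Request:
send_rows --delta_pos '[[0.0,0,0.2],[0,0,0.4],[0,0,0.6],[0,0,0.8],[0,0,0.9],[0,0,0.9],[0,0,0.9],[0,0,0.9],[0,0,0.9],[0,0,0.9]]' --delta_rot '[[0,0,0],[0,0,0],[0,0,0],[0,0,0],[0,0,0],[0,0,0],[0,0,0],[0,0,0],[0,0,0],[0,0,0]]' --gripper '[1,1,1,1,1,1,1,1,1,1]'

```text
clock: 19.67
tool_pos: [0.4541, 0.2594, 0.0574]
tcp_rot: [[0.267, 0.964, 0.001], [0.964, -0.267, 0.001], [0.001, 0.001, -1.0]]
wrist_force: [-0.2, -0.1, -0.1]
grip_width: 0.0858
grasp_force: 0.0
```

Request:
send_rows --delta_pos '[[0,0,0.15],[0,0,0.3],[0,0,0.35],[0,0,0.35],[0,0,0.35],[0,0,0.35],[0,0,0.35],[0,0,0.35],[0,0,0.35],[0,0,0.35]]' --delta_rot '[[0,0,0],[0,0,0],[0,0,0],[0,0,0],[0,0,0],[0,0,0],[0,0,0],[0,0,0],[0,0,0],[0,0,0]]' --gripper '[1,1,1,0.2,0.2,0.2,0.2,0.2,0.2,0.2]' --newtons 40

```text
clock: 20.5
tool_pos: [0.454, 0.2595, 0.0224]
tcp_rot: [[0.267, 0.964, 0.001], [0.964, -0.267, 0.001], [0.001, 0.001, -1.0]]
wrist_force: [-1.3, -0.3, 8.8]
grip_width: 0.0589
grasp_force: 43.9
```

Request:
send_rows --delta_pos '[[0,0,-0.05],[0,0,-0.2],[0,0,-0.4],[0,0,-0.6],[0,0,-0.8],[0,0,-1],[0,0,-1],[0,0,-1],[0,0,-1],[0,0,-1]]' --delta_rot '[[0,0,0],[0,0,0],[0,0,0],[0,0,0],[0,0,0],[0,0,0],[0,0,0],[0,0,0],[0,0,0],[0,0,0]]' --gripper '[-1,-1,-1,-1,-1,-1,-1,-1,-1,-1]'

```text
clock: 21.33
tool_pos: [0.4533, 0.259, 0.121]
tcp_rot: [[0.267, 0.964, -0.001], [0.964, -0.267, -0.0], [-0.001, -0.001, -1.0]]
wrist_force: [0.7, 0.2, -0.3]
grip_width: 0.0589
grasp_force: 43.3
```

Request:
send_rows --delta_pos '[[0,0,-0.2],[0,0,-0.4],[0,0,-0.6],[0,0,-0.6],[0,0,-0.6],[0,0,-0.6],[0,0,-0.6],[0,0,-0.6],[0,0,-0.6],[0,0,-0.6]]' --delta_rot '[[0,0,-0.04],[0,0,-0.08],[0,0,-0.12],[0,0,-0.16],[0,0,-0.2],[0,0,-0.24],[0,0,-0.262],[0,0,-0.262],[0,0,-0.262],[0,0,-0.262]]' --gripper '[-1,-1,-1,-1,-1,-1,-1,-1,-1,-1]'

```text
clock: 22.17
tool_pos: [0.4535, 0.2592, 0.1811]
tcp_rot: [[-0.14, 0.99, -0.001], [0.99, 0.14, -0.0], [-0.0, -0.001, -1.0]]
wrist_force: [0.2, 0.5, -0.9]
grip_width: 0.0591
grasp_force: 43.5
```

Request:
send_rows --delta_pos '[[-0.1,0.1,0],[-0.25,0.2,0],[-0.4,0.32,0],[-0.55,0.45,0],[-0.7,0.6,0],[-0.77,0.65,0],[-0.77,0.65,0],[-0.77,0.65,0],[-0.77,0.65,0],[-0.77,0.65,0]]' --delta_rot '[[0,0,0],[0,0,0],[0,0,0],[0,0,0],[0,0,0],[0,0,0],[0,0,0],[0,0,0],[0,0,0],[0,0,0]]' --gripper '[-1,-1,-1,-1,-1,-1,-1,-1,-1,-1]'

```text
clock: 23.0
tool_pos: [0.5282, 0.1931, 0.1816]
tcp_rot: [[-0.142, 0.99, -0.0], [0.99, 0.142, 0.0], [0.0, -0.0, -1.0]]
wrist_force: [-0.1, 0.2, 0.1]
grip_width: 0.0591
grasp_force: 43.5
```

Request:
send_rows --delta_pos '[[-0.1,0.1,0],[-0.25,0.2,0],[-0.4,0.32,0],[-0.55,0.45,0],[-0.7,0.6,0],[-0.77,0.65,0],[-0.77,0.65,0],[-0.77,0.65,0],[-0.77,0.65,0],[-0.77,0.65,0]]' --delta_rot '[[0,0,0],[0,0,0],[0,0,0],[0,0,0],[0,0,0],[0,0,0],[0,0,0],[0,0,0],[0,0,0],[0,0,0]]' --gripper '[-1,-1,-1,-1,-1,-1,-1,-1,-1,-1]'

```text
clock: 23.83
tool_pos: [0.6034, 0.1262, 0.1817]
tcp_rot: [[-0.143, 0.99, -0.0], [0.99, 0.143, 0.0], [0.0, -0.0, -1.0]]
wrist_force: [-0.4, 0.8, -0.2]
grip_width: 0.0591
grasp_force: 43.5
```

Request:
send_rows --delta_pos '[[0,0,0.15],[0,0,0.3],[0,0,0.45],[0,0,0.55],[0,0,0.65],[0,0,0.69],[0,0,0.71],[0,0,0.72],[0,0,0.72],[0,0,0.72]]' --delta_rot '[[0,0,0],[0,0,0],[0,0,0],[0,0,0],[0,0,0],[0,0,0],[0,0,0],[0,0,0],[0,0,0],[0,0,0]]' --gripper '[-1,-1,-1,-1,-1,-1,-1,-1,-1,-1]'

```text
clock: 24.67
tool_pos: [0.6044, 0.1253, 0.1101]
tcp_rot: [[-0.141, 0.99, 0.001], [0.99, 0.141, 0.0], [0.0, 0.001, -1.0]]
wrist_force: [-0.0, -0.1, 0.7]
grip_width: 0.0589
grasp_force: 43.5
```

```bash
python3 - <<'E'
from h import *
s=snap('side'); cv2.imwrite('pics/c4.png',cv2.resize(s['pixels'][200:340,260:420,::-1],None,fx=4,fy=4,interpolation=cv2.INTER_CUBIC))
E
```

```text
(no output)
```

View pics/c4.png

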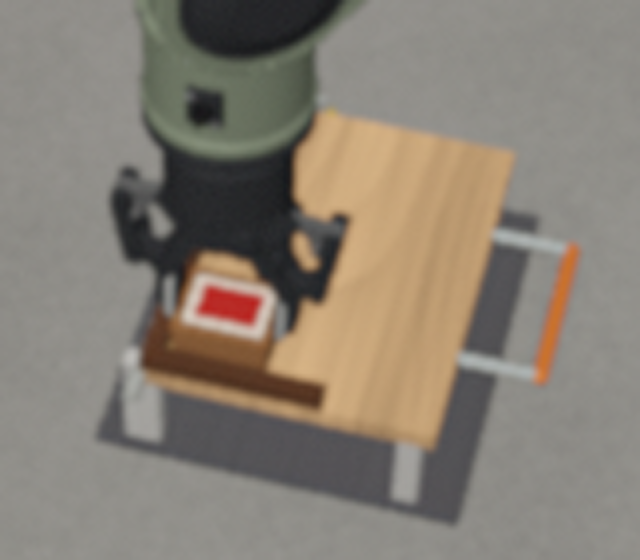

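The block hovers inside the corner with the fingers clear of the ledge. Set it down and slide gently toward the ledge and fence.

Request:
send_rows --delta_pos '[[0,0,0.015],[0,0,0.03],[0,0,0.035],[0,0,0.035],[0.02,0.015,0.035],[0.03,0.03,0.035],[0.04,0.04,0.035],[0.05,0.045,0.035],[0.05,0.045,0.035],[0.05,0.045,0.035]]' --delta_rot '[[0,0,0],[0,0,0],[0,0,0],[0,0,0],[0,0,0],[0,0,0],[0,0,0],[0,0,0],[0,0,0],[0,0,0]]' --gripper '[-1,-1,-1,-1,-1,-1,-1,-1,-1,-1]'

```text
clock: 25.55
tool_pos: [0.607, 0.1287, 0.1063]
tcp_rot: [[-0.14, 0.99, -0.002], [0.99, 0.14, -0.004], [-0.003, -0.002, -1.0]]
wrist_force: [-11.9, -12.0, 16.6]
grip_width: 0.0586
grasp_force: 45.3
```

Request:
send_rows --delta_pos '[[0,0,-0.01],[0.01,0,-0.01],[0.02,0,-0.01],[0.03,0.005,-0.01],[0.03,0.01,-0.01],[0.03,0.01,-0.01],[0.03,0.01,-0.01],[0.03,0.01,-0.01],[0.03,0.01,-0.01],[0.03,0.01,-0.01]]' --delta_rot '[[0,0,0],[0,0,0],[0,0,0],[0,0,0],[0,0,0],[0,0,0],[0,0,0],[0,0,0],[0,0,0],[0,0,0]]' --gripper '[-1,-1,-1,-1,-1,-1,-1,-1,-1,-1]'

```text
clock: 26.38
tool_pos: [0.6069, 0.13, 0.1066]
tcp_rot: [[-0.139, 0.99, -0.004], [0.99, 0.139, -0.006], [-0.006, -0.005, -1.0]]
wrist_force: [-14.5, -19.1, 12.9]
grip_width: 0.0588
grasp_force: 45.1
```

Request:
send_rows --delta_pos '[[0,0,0],[0,0,0],[0,0,0],[0,0,0],[0,0,-0.1],[0,0,-0.3],[0,0,-0.5],[0,0,-0.7],[0,0,-0.9],[0,0,-0.9]]' --delta_rot '[[0,0,0],[0,0,0],[0,0,0],[0,0,0],[0,0,0],[0,0,0],[0,0,0],[0,0,0],[0,0,0],[0,0,0]]' --gripper '[1,1,1,1,1,1,1,1,1,1]'

```text
clock: 27.22
tool_pos: [0.6098, 0.1348, 0.2015]
tcp_rot: [[-0.141, 0.99, 0.005], [0.99, 0.141, 0.002], [0.001, 0.005, -1.0]]
wrist_force: [-0.1, -0.0, 0.6]
grip_width: 0.0855
grasp_force: 0.0
```

Request:
send_rows --delta_pos '[[-0.1,-0.25,0],[-0.3,-0.5,0],[-0.5,-0.75,0],[-0.7,-1,0],[-0.9,-1,0],[-1,-1,0],[-1,-1,0],[-1,-1,0],[-1,-1,0],[-1,-1,0]]' --delta_rot '[[0,0,0],[0,0,0],[0,0,0],[0,0,0],[0,0,0],[0,0,0],[0,0,0],[0,0,0],[0,0,0],[0,0,0]]' --gripper '[1,1,1,1,1,1,1,1,1,1]'

```text
clock: 28.05
tool_pos: [0.5237, 0.0221, 0.197]
tcp_rot: [[-0.143, 0.99, 0.0], [0.99, 0.143, 0.001], [0.001, 0.0, -1.0]]
wrist_force: [-0.0, 0.3, 0.3]
grip_width: 0.0857
grasp_force: 0.0
```

```bash
cat >> h.py <<'E'
X=np.array([.99,.1415]); Y=np.array([-.1415,.99]); C=np.array([.6326,.159])
def st(p): d=np.array(p)-C; return (d@X).round(4),(d@Y).round(4)
E
python3 - <<'E'
from h import *
s=snap('side'); t=snap('top')
print('g',block(t,'g',(205,215,240,255)),block(s,'g',(255,335,300,380)))
for im,b in((t,(275,215,320,265)),(s,(290,250,350,310))):
    r=block(im,'r',b,.108); print('r',r,st(r[0]),r[1]-.142)
a=cv2.resize(t['pixels'][190:310,195:395,::-1],None,fx=3,fy=3,interpolation=cv2.INTER_CUBIC); cv2.imwrite('pics/c5.png',a)
E
```

```text
g (array([0.6305583 , 0.33703142]), np.float32(0.35641062), [np.float64(0.03655317687988281), np.float64(0.04775621032714844)]) (array([0.63176973, 0.33453845]), np.float32(0.41598523), [np.float64(0.03885833435058594), np.float64(0.05155538330078125)])
r (array([0.60628062, 0.13365758]), np.float32(0.10436022), [np.float64(0.031500686645507814), np.float64(0.04894136352539063)]) (np.float64(-0.0296), np.float64(-0.0214)) -0.03763978
r (array([0.60702559, 0.12860609]), np.float32(0.13663661), [np.float64(0.039434585571289066), np.float64(0.05103169250488281)]) (np.float64(-0.0296), np.float64(-0.0265)) -0.00536339
```

View pics/c5.png

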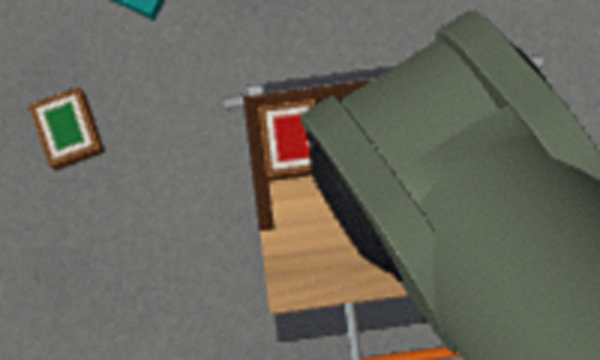

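The red block sits in the corner. The green block is at about (0.631, 0.336) with yaw about 0.37, after having been knocked earlier.

Request:
send_rows --delta_pos '[[0.2,0.1,0],[0.4,0.2,0],[0.6,0.3,0],[0.8,0.4,0],[0.985,0.503,0],[0.985,0.503,0],[0.985,0.503,0],[0.985,0.503,0],[0.985,0.503,0],[0.985,0.503,0]]' --delta_rot '[[0,0,0],[0,0,0],[0,0,0],[0,0,0],[0,0,0],[0,0,0],[0,0,0],[0,0,0],[0,0,0],[0,0,0]]' --gripper '[1,1,1,1,1,1,1,1,1,1]'

```text
clock: 28.98
tool_pos: [0.5594, 0.1245, 0.197]
tcp_rot: [[-0.14, 0.99, -0.0], [0.99, 0.14, -0.0], [-0.0, -0.0, -1.0]]
wrist_force: [0.2, 0.3, -0.1]
grip_width: 0.085
grasp_force: 0.0
```

Request:
send_rows --delta_pos '[[0.2,0.1,0],[0.4,0.2,0],[0.6,0.3,0],[0.8,0.4,0],[0.985,0.503,0],[0.985,0.503,0],[0.985,0.503,0],[0.985,0.503,0],[0.985,0.503,0],[0.985,0.503,0]]' --delta_rot '[[0,0,0],[0,0,0],[0,0,0],[0,0,0],[0,0,0],[0,0,0],[0,0,0],[0,0,0],[0,0,0],[0,0,0]]' --gripper '[1,1,1,1,1,1,1,1,1,1]'

```text
clock: 29.82
tool_pos: [0.5954, 0.2289, 0.1971]
tcp_rot: [[-0.14, 0.99, 0.0], [0.99, 0.14, -0.0], [-0.0, 0.0, -1.0]]
wrist_force: [0.5, -0.3, 0.3]
grip_width: 0.0854
grasp_force: 0.0
```

Request:
send_rows --delta_pos '[[0.2,0.1,0],[0.4,0.2,0],[0.6,0.3,0],[0.8,0.4,0.2],[0.985,0.503,0.4],[0.985,0.503,0.6],[0.985,0.503,0.9],[0.985,0.503,0.9],[0.985,0.503,0.9],[0.985,0.503,0.9]]' --delta_rot '[[0,0,-0.05],[0,0,-0.1],[0,0,-0.148],[0,0,-0.148],[0,0,-0.148],[0,0,-0.148],[0,0,-0.148],[0,0,-0.148],[0,0,-0.148],[0,0,-0.148]]' --gripper '[1,1,1,1,1,1,1,1,1,1]'

```text
clock: 30.65
tool_pos: [0.6318, 0.3345, 0.1087]
tcp_rot: [[-0.365, 0.931, 0.001], [0.931, 0.365, 0.001], [0.0, 0.001, -1.0]]
wrist_force: [0.5, 0.5, 0.2]
grip_width: 0.0853
grasp_force: 0.0
```

```bash
python3 - <<'E'
from h import *
t=snap('side')
print('g',block(t,'g',(255,335,300,380)))
t=snap('top')
for im,b in((t,(275,215,320,265)),):
    r=block(im,'r',b,.108); print('r',r,st(r[0]),r[1]-.142)
print('g',block(t,'g',(205,215,240,255)))
E
```

```text
g (array([0.63558047, 0.32490364]), np.float32(-1.1990923), [np.float64(0.050815713500976564), np.float64(0.060351385498046875)])
r (array([0.62592842, 0.12037965]), np.float32(0.78650296), [np.float64(0.012225539398193359), np.float64(0.022907096862792967)]) (np.float64(-0.0121), np.float64(-0.0373)) 0.64450294Traceback (most recent call last):
  File "<stdin>", line 7, in <module>
  File "h.py", line 35, in block
    c=big(b)[:,0]; P=onz(im,c,z)[:,:2]
      ~~~^^^
  File "h.py", line 26, in big
    c=cv2.findContours(m,cv2.RETR_EXTERNAL,cv2.CHAIN_APPROX_NONE)[0]; return max(c,key=cv2.contourArea)
                                                                             ~~~^^^^^^^^^^^^^^^^^^^^^^^
ValueError: max() iterable argument is empty
```

Occluded by the arm, as expected. Descend to z 0.0225 and grip.

Request:
send_rows --delta_pos '[[0,0,0.2],[0,0,0.4],[0,0,0.6],[0,0,0.75],[0,0,0.862],[0,0,0.862],[0,0,0.862],[0,0,0.862],[0,0,0.862],[0,0,0.862]]' --delta_rot '[[0,0,0],[0,0,0],[0,0,0],[0,0,0],[0,0,0],[0,0,0],[0,0,0],[0,0,0],[0,0,0],[0,0,0]]' --gripper '[1,1,1,1,1,1,1,1,1,1]'

```text
clock: 31.58
tool_pos: [0.6316, 0.3348, 0.0218]
tcp_rot: [[-0.365, 0.931, 0.001], [0.931, 0.365, 0.001], [0.0, 0.001, -1.0]]
wrist_force: [-0.3, 0.7, -0.1]
grip_width: 0.0854
grasp_force: 0.0
```

Request:
send_rows --delta_pos '[[0,0,0],[0,0,0],[0,0,0],[0,0,0],[0,0,0],[0,0,0],[0,0,0],[0,0,0],[0,0,0],[0,0,0]]' --delta_rot '[[0,0,0],[0,0,0],[0,0,0],[0,0,0],[0,0,0],[0,0,0],[0,0,0],[0,0,0],[0,0,0],[0,0,0]]' --gripper '[0.2,0.2,0.2,0.2,0.2,0.2,-1,-1,-1,-1]'

```text
clock: 32.42
tool_pos: [0.6313, 0.3347, 0.0213]
tcp_rot: [[-0.365, 0.931, 0.0], [0.931, 0.365, 0.0], [-0.0, 0.0, -1.0]]
wrist_force: [-2.6, -1.1, 7.2]
grip_width: 0.059
grasp_force: 43.3
```

Request:
send_rows --delta_pos '[[0,0,-0.05],[0,0,-0.2],[0,0,-0.4],[0,0,-0.6],[0,0,-0.8],[0,0,-1],[0,0,-1],[0,0,-1],[0,0,-1],[0,0,-1]]' --delta_rot '[[0,0,0],[0,0,0],[0,0,0],[0,0,0],[0,0,0],[0,0,0],[0,0,0],[0,0,0],[0,0,0],[0,0,0]]' --gripper '[-1,-1,-1,-1,-1,-1,-1,-1,-1,-1]'

```text
clock: 33.25
tool_pos: [0.6309, 0.3343, 0.1202]
tcp_rot: [[-0.366, 0.931, -0.001], [0.931, 0.366, -0.001], [-0.0, -0.001, -1.0]]
wrist_force: [0.2, -0.9, -0.8]
grip_width: 0.0589
grasp_force: 43.4
```

Request:
send_rows --delta_pos '[[0,0,-0.2],[0,0,-0.4],[0,0,-0.6],[0,0,-0.7],[0,0,-0.7],[0,0,-0.7],[0,0,-0.7],[0,0,-0.7],[0,0,-0.7],[0,0,-0.7]]' --delta_rot '[[0,0,0.04],[0,0,0.08],[0,0,0.12],[0,0,0.148],[0,0,0.148],[0,0,0.148],[0,0,0.148],[0,0,0.148],[0,0,0.148],[0,0,0.148]]' --gripper '[-1,-1,-1,-1,-1,-1,-1,-1,-1,-1]'

```text
clock: 34.08
tool_pos: [0.631, 0.3344, 0.19]
tcp_rot: [[-0.142, 0.99, -0.001], [0.99, 0.142, -0.0], [-0.0, -0.001, -1.0]]
wrist_force: [0.0, -0.8, 0.6]
grip_width: 0.0584
grasp_force: 43.5
```

Request:
send_rows --delta_pos '[[-0.1,0,0],[-0.25,-0.05,0],[-0.4,-0.1,0],[-0.55,-0.15,0],[-0.7,-0.19,0],[-0.8,-0.19,0],[-0.84,-0.19,0],[-0.84,-0.19,0],[-0.84,-0.19,0],[-0.84,-0.19,0]]' --delta_rot '[[0,0,0],[0,0,0],[0,0,0],[0,0,0],[0,0,0],[0,0,0],[0,0,0],[0,0,0],[0,0,0],[0,0,0]]' --gripper '[-1,-1,-1,-1,-1,-1,-1,-1,-1,-1]'

```text
clock: 34.92
tool_pos: [0.624, 0.2498, 0.1908]
tcp_rot: [[-0.142, 0.99, -0.0], [0.99, 0.142, 0.001], [0.001, -0.0, -1.0]]
wrist_force: [0.0, -0.8, -0.4]
grip_width: 0.0588
grasp_force: 43.5
```

Request:
send_rows --delta_pos '[[-0.1,0,0],[-0.25,-0.05,0],[-0.4,-0.1,0],[-0.55,-0.15,0],[-0.7,-0.19,0],[-0.8,-0.19,0],[-0.84,-0.19,0],[-0.84,-0.19,0],[-0.84,-0.19,0],[-0.84,-0.19,0]]' --delta_rot '[[0,0,0],[0,0,0],[0,0,0],[0,0,0],[0,0,0],[0,0,0],[0,0,0],[0,0,0],[0,0,0],[0,0,0]]' --gripper '[-1,-1,-1,-1,-1,-1,-1,-1,-1,-1]'

```text
clock: 35.75
tool_pos: [0.6172, 0.1641, 0.1908]
tcp_rot: [[-0.142, 0.99, -0.0], [0.99, 0.142, 0.001], [0.001, 0.0, -1.0]]
wrist_force: [-1.1, 0.2, -0.8]
grip_width: 0.0587
grasp_force: 43.5
```

Request:
send_rows --delta_pos '[[-0.1,0,0],[-0.25,-0.05,0],[-0.4,-0.1,0],[-0.55,-0.15,0],[-0.7,-0.19,0],[-0.8,-0.19,0],[-0.84,-0.19,0],[-0.84,-0.19,0],[-0.84,-0.19,0],[-0.84,-0.19,0]]' --delta_rot '[[0,0,0],[0,0,0],[0,0,0],[0,0,0],[0,0,0],[0,0,0],[0,0,0],[0,0,0],[0,0,0],[0,0,0]]' --gripper '[-1,-1,-1,-1,-1,-1,-1,-1,-1,-1]'

```text
clock: 36.58
tool_pos: [0.6103, 0.0782, 0.1908]
tcp_rot: [[-0.142, 0.99, 0.0], [0.99, 0.142, 0.001], [0.001, 0.0, -1.0]]
wrist_force: [-0.1, -0.4, -0.8]
grip_width: 0.0588
grasp_force: 43.5
```

Request:
send_rows --delta_pos '[[0,0,0.15],[0,0,0.3],[0,0,0.45],[0,0,0.6],[0,0,0.7],[0,0,0.77],[0,0,0.8],[0,0,0.82],[0,0,0.82],[0,0,0.82]]' --delta_rot '[[0,0,0],[0,0,0],[0,0,0],[0,0,0],[0,0,0],[0,0,0],[0,0,0],[0,0,0],[0,0,0],[0,0,0]]' --gripper '[-1,-1,-1,-1,-1,-1,-1,-1,-1,-1]'

```text
clock: 37.42
tool_pos: [0.6106, 0.0772, 0.1093]
tcp_rot: [[-0.141, 0.99, 0.001], [0.99, 0.141, 0.0], [0.0, 0.001, -1.0]]
wrist_force: [0.6, -0.3, -0.4]
grip_width: 0.0589
grasp_force: 43.5
```

```bash
python3 - <<'E'
from h import *
s=snap('side'); cv2.imwrite('pics/c6.png',cv2.resize(s['pixels'][210:320,260:400,::-1],None,fx=4,fy=4,interpolation=cv2.INTER_CUBIC))
E
```

```text
(no output)
```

View pics/c6.png

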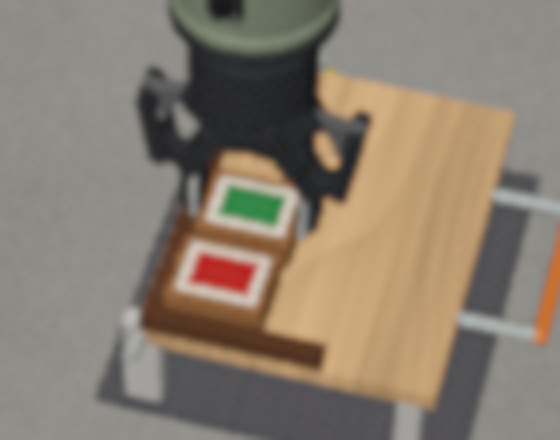

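The green block hovers beside the red with a small gap. Set it down and push it to the ledge and neighbour.

Request:
send_rows --delta_pos '[[0,0,0.015],[0,0,0.03],[0,0,0.037],[0,0.015,0.037],[0,0.03,0.035],[0.02,0.045,0.03],[0.04,0.05,0.03],[0.06,0.05,0.03],[0.07,0.05,0.03],[0.07,0.05,0.03]]' --delta_rot '[[0,0,0],[0,0,0],[0,0,0],[0,0,0],[0,0,0],[0,0,0],[0,0,0],[0,0,0],[0,0,0],[0,0,0]]' --gripper '[-1,-1,-1,-1,-1,-1,-1,-1,-1,-1]'

```text
clock: 38.3
tool_pos: [0.6137, 0.0814, 0.1054]
tcp_rot: [[-0.139, 0.99, -0.002], [0.99, 0.139, -0.005], [-0.005, -0.003, -1.0]]
wrist_force: [-6.2, -16.1, 7.1]
grip_width: 0.059
grasp_force: 46.6
```

Request:
send_rows --delta_pos '[[0.01,0.005,-0.005],[0.02,0.01,-0.005],[0.025,0.015,-0.005],[0.025,0.015,-0.005],[0.025,0.015,-0.005],[0.025,0.015,-0.005],[0.025,0.015,-0.005],[0.025,0.015,-0.005],[0.025,0.015,-0.005],[0.025,0.015,-0.005]]' --delta_rot '[[0,0,0],[0,0,0],[0,0,0],[0,0,0],[0,0,0],[0,0,0],[0,0,0],[0,0,0],[0,0,0],[0,0,0]]' --gripper '[-1,-1,-1,-1,-1,-1,-1,-1,-1,-1]'

```text
clock: 39.13
tool_pos: [0.6138, 0.0816, 0.1055]
tcp_rot: [[-0.138, 0.99, -0.005], [0.99, 0.138, -0.009], [-0.008, -0.006, -1.0]]
wrist_force: [-14.1, -28.5, 12.1]
grip_width: 0.0587
grasp_force: 47.5
```

Request:
send_rows --delta_pos '[[-0.01,-0.02,0],[-0.02,-0.03,0],[-0.02,-0.03,0],[-0.02,-0.03,0],[-0.02,-0.03,-0.1],[-0.02,-0.03,-0.3],[-0.02,-0.03,-0.5],[-0.02,-0.03,-0.7],[-0.02,-0.03,-0.9],[-0.02,-0.03,-0.9]]' --delta_rot '[[0,0,0],[0,0,0],[0,0,0],[0,0,0],[0,0,0],[0,0,0],[0,0,0],[0,0,0],[0,0,0],[0,0,0]]' --gripper '[-1,1,1,1,1,1,1,1,1,1]'

```text
clock: 39.97
tool_pos: [0.6142, 0.0861, 0.2008]
tcp_rot: [[-0.142, 0.99, 0.005], [0.99, 0.142, 0.001], [0.001, 0.005, -1.0]]
wrist_force: [0.4, -0.3, -0.2]
grip_width: 0.0857
grasp_force: 0.0
```

Request:
send_rows --delta_pos '[[-0.2,-0.25,0],[-0.4,-0.5,0],[-0.6,-0.75,0],[-0.8,-1,0],[-1,-1,0],[-1,-1,0],[-1,-1,0],[-1,-1,0],[-1,-1,0],[-1,-1,0]]' --delta_rot '[[0,0,0],[0,0,0],[0,0,0],[0,0,0],[0,0,0],[0,0,0],[0,0,0],[0,0,0],[0,0,0],[0,0,0]]' --gripper '[1,1,1,1,0,0,0,0,0,0]'

```text
clock: 40.8
tool_pos: [0.528, -0.0271, 0.1963]
tcp_rot: [[-0.143, 0.99, 0.0], [0.99, 0.143, 0.001], [0.0, 0.0, -1.0]]
wrist_force: [0.1, 0.7, 0.2]
grip_width: 0.0426
grasp_force: 0.0
```

Request:
send_rows --delta_pos '[[-0.2,-0.25,0],[-0.4,-0.4,0],[-0.6,-0.4,0],[-0.8,-0.4,0],[-1,-0.4,0],[-1,-0.4,0],[-1,-0.4,0],[-1,-0.4,0],[-1,-0.4,0],[-1,-0.4,0]]' --delta_rot '[[0,0,0],[0,0,0],[0,0,0],[0,0,0],[0,0,0],[0,0,0],[0,0,0],[0,0,0],[0,0,0],[0,0,0]]' --gripper '[0,0,0,0,0,0,0,0,0,0]'

```text
clock: 41.63
tool_pos: [0.5025, -0.1318, 0.1964]
tcp_rot: [[-0.143, 0.99, 0.0], [0.99, 0.143, 0.0], [0.0, 0.0, -1.0]]
wrist_force: [-0.4, -0.1, -0.4]
grip_width: 0.0427
grasp_force: 0.0
```

```bash
cat > v.py <<'E'
from h import *
import sys
s=snap('side'); t=snap('top')
for im,b,g in((t,(275,215,320,265),(300,212,340,262)),(s,(290,250,350,310),(300,230,350,272))):
    r=block(im,'r',b,.108); print('r',r[0],r[2],st(r[0]),r[1]-.142)
    q=block(im,'g',g,.108); print('g',q[0],q[2],st(q[0]),q[1]-.142,np.linalg.norm(q[0]-r[0]))
a=cv2.resize(t['pixels'][200:290,265:385,::-1],None,fx=3.3,fy=3.3,interpolation=cv2.INTER_CUBIC); b=cv2.resize(s['pixels'][210:320,285:385,::-1],None,fx=4,fy=4,interpolation=cv2.INTER_CUBIC)
c=np.zeros((440,800,3),np.uint8); c[:a.shape[0],:a.shape[1]]=a; c[:b.shape[0],400:400+b.shape[1]]=b; cv2.imwrite('pics/'+sys.argv[1],c)
E
python3 v.py c7.png
```

```text
r [0.60631416 0.13106875] [np.float64(0.03646374206542969), np.float64(0.04853794555664063)] (np.float64(-0.03), np.float64(-0.0239)) -0.00535886
g [0.61274277 0.08274015] [np.float64(0.036129592895507816), np.float64(0.048072705078125)] (np.float64(-0.0304), np.float64(-0.0727)) -0.007297203 0.04875428956010787
r [0.61020391 0.10446733] [np.float64(0.05144942016601563), np.float64(0.08820298461914063)] (np.float64(-0.0299), np.float64(-0.0508)) -1.5739714
g [0.61266216 0.08702424] [np.float64(0.05079804382324219), np.float64(0.05358043212890625)] (np.float64(-0.0299), np.float64(-0.0684)) -1.556971 0.01761545968831676
```

View pics/c7.png

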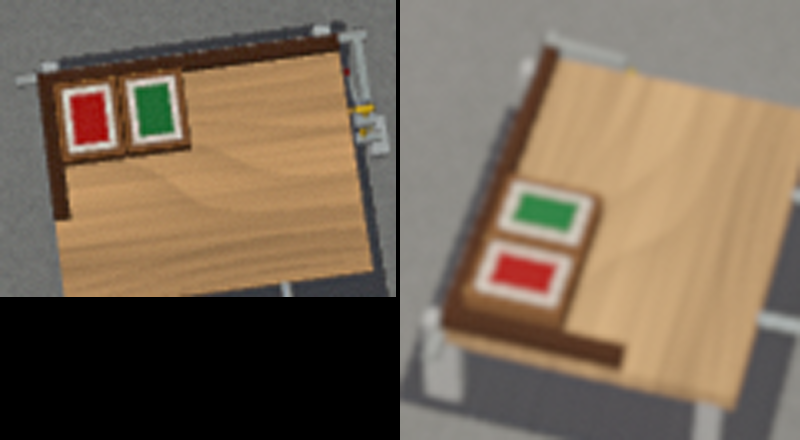

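Row is tight: red at (-0.030, -0.024) and green 0.7 mm off its neighbour, both square to within about 0.01 rad. Back to the bar.

Request:
send_rows --delta_pos '[[0.2,-0.1,0],[0.4,-0.2,0],[0.6,-0.24,0],[0.83,-0.24,0],[0.83,-0.24,0],[0.83,-0.24,0],[0.83,-0.24,0],[0.83,-0.24,0],[0.83,-0.24,0],[0.83,-0.24,0]]' --delta_rot '[[0,0,0],[0,0,0],[0,0,0],[0,0,0],[0,0,0],[0,0,0],[0,0,0],[0,0,0],[0,0,0],[0,0,0]]' --gripper '[0,0,0,0,0,0,0,0,0,0]'

```text
clock: 42.57
tool_pos: [0.467, -0.0545, 0.1962]
tcp_rot: [[-0.14, 0.99, -0.0], [0.99, 0.14, 0.0], [0.0, -0.0, -1.0]]
wrist_force: [0.4, -0.2, -0.5]
grip_width: 0.0429
grasp_force: 0.0
```

Request:
send_rows --delta_pos '[[0.2,-0.1,0],[0.4,-0.2,0],[0.6,-0.24,0],[0.83,-0.24,0],[0.83,-0.24,0],[0.83,-0.24,0],[0.83,-0.24,0],[0.83,-0.24,0],[0.83,-0.24,0],[0.83,-0.24,0]]' --delta_rot '[[0,0,0],[0,0,0],[0,0,0],[0,0,0],[0,0,0],[0,0,0],[0,0,0],[0,0,0],[0,0,0],[0,0,0]]' --gripper '[0,0,0,0,0,0,0,0,0,0]'

```text
clock: 43.4
tool_pos: [0.4315, 0.0242, 0.1962]
tcp_rot: [[-0.14, 0.99, -0.0], [0.99, 0.14, 0.0], [0.0, -0.0, -1.0]]
wrist_force: [-0.7, -0.3, 1.0]
grip_width: 0.0429
grasp_force: 0.0
```

Request:
send_rows --delta_pos '[[0,0,0.2],[0,0,0.4],[0,0,0.6],[0,0,0.8],[0,0,0.95],[0,0,0.95],[0,0,0.95],[0,0,0.95],[0,0,0.95],[0,0,0.95]]' --delta_rot '[[0,0,0],[0,0,0],[0,0,0],[0,0,0],[0,0,0],[0,0,0],[0,0,0],[0,0,0],[0,0,0],[0,0,0]]' --gripper '[0,0,0,0,0,0,0,0,0,0]'

```text
clock: 44.23
tool_pos: [0.4319, 0.0246, 0.1021]
tcp_rot: [[-0.141, 0.99, 0.001], [0.99, 0.141, -0.0], [-0.0, 0.001, -1.0]]
wrist_force: [0.0, -1.0, 0.4]
grip_width: 0.0426
grasp_force: 0.0
```

Request:
send_rows --delta_pos '[[0,0,0.1],[0,0,0.2],[0,0,0.255],[0,0,0.255],[0,0,0.255],[0,0,0.255],[0,0,0.255],[0,0,0.255],[0,0,0.255],[0,0,0.255]]' --delta_rot '[[0,0,0],[0,0,0],[0,0,0],[0,0,0],[0,0,0],[0,0,0],[0,0,0],[0,0,0],[0,0,0],[0,0,0]]' --gripper '[0,0,0,0,-1,-1,-1,-1,-1,-1]' --newtons 50

```text
clock: 45.07
tool_pos: [0.4317, 0.0248, 0.0763]
tcp_rot: [[-0.141, 0.99, 0.001], [0.99, 0.141, -0.0], [-0.0, 0.001, -1.0]]
wrist_force: [-1.4, -0.2, 6.0]
grip_width: 0.0081
grasp_force: 48.8
```

Request:
send_rows --delta_pos '[[0,0,-0.046],[0,0.004,-0.138],[0,0.011,-0.23],[0,0.026,-0.344],[0,0.046,-0.457],[0,0.072,-0.569],[0,0.103,-0.68],[0,0.139,-0.789],[0,0.182,-0.896],[0,0.209,-0.959]]' --delta_rot '[[0,0,0],[0,0,0],[0,0,0],[0,0,0],[0,0,0],[0,0,0],[0,0,0],[0,0,0],[0,0,0],[0,0,0]]' --gripper '[-1,-1,-1,-1,-1,-1,-1,-1,-1,-1]'

```text
clock: 45.9
tool_pos: [0.452, 0.0277, 0.1732]
tcp_rot: [[-0.141, 0.99, -0.0], [0.99, 0.141, -0.0], [-0.0, -0.0, -1.0]]
wrist_force: [-0.1, 1.2, -5.6]
grip_width: 0.0081
grasp_force: 48.9
```

Request:
send_rows --delta_pos '[[0,0.04,-0.083],[0,0.073,-0.144],[0,0.13,-0.243],[0,0.193,-0.34],[0,0.246,-0.415],[0,0.302,-0.487],[0,0.347,-0.54],[0,0.385,-0.583],[0,0.385,-0.583],[0,0.385,-0.583]]' --delta_rot '[[0,0,0],[0,0,0],[0,0,0],[0,0,0],[0,0,0],[0,0,0],[0,0,0],[0,0,0],[0,0,0],[0,0,0]]' --gripper '[-1,-1,-1,-1,-1,-1,-1,-1,-1,-1]'

```text
clock: 46.73
tool_pos: [0.4876, 0.0327, 0.2302]
tcp_rot: [[-0.141, 0.99, -0.006], [0.99, 0.141, -0.002], [-0.001, -0.006, -1.0]]
wrist_force: [-24.1, -4.2, 17.8]
grip_width: 0.0079
grasp_force: 50.4
```

```bash
python3 - <<'E'
from h import *
s=snap('side')
cv2.imwrite('pics/c8.png',cv2.resize(s['pixels'][190:320,285:425,::-1],None,fx=4,fy=4,interpolation=cv2.INTER_CUBIC))
E
```

```text
(no output)
```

View pics/c8.png

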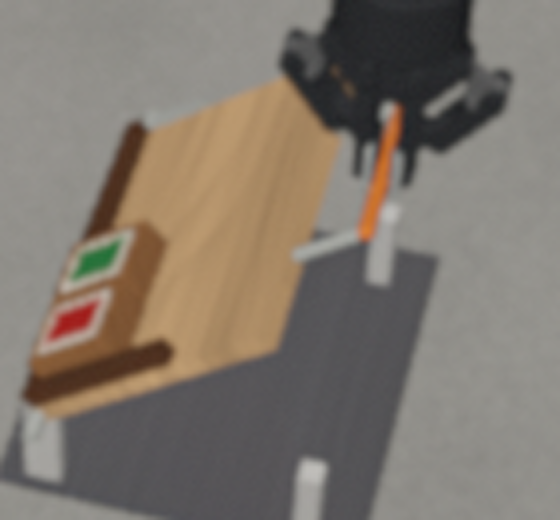

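The row held and the board is at about 0.73. Lower onto the pawl.

Request:
send_rows --delta_pos '[[0,-0.04,0.01],[0,-0.05,0.035],[0,-0.065,0.06],[0,-0.08,0.085],[0,-0.095,0.11],[0,-0.111,0.132],[0,-0.111,0.132],[0,-0.111,0.132],[0,-0.111,0.132],[0,-0.111,0.132]]' --delta_rot '[[0,0,0],[0,0,0],[0,0,0],[0,0,0],[0,0,0],[0,0,0],[0,0,0],[0,0,0],[0,0,0],[0,0,0]]' --gripper '[-1,-1,-1,-1,-1,-1,-1,-1,-1,-1]'

```text
clock: 47.62
tool_pos: [0.4776, 0.0314, 0.2175]
tcp_rot: [[-0.141, 0.99, -0.003], [0.99, 0.141, -0.002], [-0.001, -0.003, -1.0]]
wrist_force: [-21.9, -3.5, 28.7]
grip_width: 0.0076
grasp_force: 53.5
```

Request:
send_rows --delta_pos '[[0,-0.02,-0.01],[0,-0.02,-0.01],[0,-0.02,-0.01],[0,-0.02,-0.01],[0,-0.02,-0.01],[0,-0.02,-0.01],[0,-0.02,-0.01],[0,-0.02,-0.2],[0,-0.02,-0.5],[0,-0.02,-0.9]]' --delta_rot '[[0,0,0],[0,0,0],[0,0,0],[0,0,0],[0,0,0],[0,0,0],[0,0,0],[0,0,0],[0,0,0],[0,0,0]]' --gripper '[-1,-1,-0.7,-0.5,-0.3,0,0,0,0,0]'

```text
clock: 48.45
tool_pos: [0.4761, 0.0313, 0.3063]
tcp_rot: [[-0.142, 0.99, -0.004], [0.99, 0.142, 0.001], [0.001, -0.004, -1.0]]
wrist_force: [0.8, -0.6, 0.2]
grip_width: 0.0427
grasp_force: 0.0
```

Request:
send_rows --delta_pos '[[-0.2,-0.2,0],[-0.4,-0.4,0],[-0.6,-0.6,0],[-0.8,-0.6,0],[-1,-0.6,0],[-1,-0.6,0],[-1,-0.6,0],[-1,-0.6,0],[-1,-0.6,0],[-1,-0.6,0]]' --delta_rot '[[0,0,0],[0,0,0],[0,0,0],[0,0,0],[0,0,0],[0,0,0],[0,0,0],[0,0,0],[0,0,0],[0,0,0]]' --gripper '[0,0,0,0,0,0,0,0,0,0]'

```text
clock: 49.28
tool_pos: [0.432, -0.0754, 0.3068]
tcp_rot: [[-0.143, 0.99, -0.0], [0.99, 0.143, 0.0], [0.0, -0.0, -1.0]]
wrist_force: [-0.2, -0.3, 0.2]
grip_width: 0.043
grasp_force: 0.0
```

Request:
send_rows --delta_pos '[[-0.2,-0.2,0],[-0.4,-0.3,0],[-0.6,-0.3,0],[-0.8,-0.3,0],[-1,-0.3,0],[-1,-0.3,0],[-1,-0.3,0],[-1,-0.3,0],[-1,-0.3,0],[-1,-0.3,0]]' --delta_rot '[[0,0,0],[0,0,0],[0,0,0],[0,0,0],[0,0,0],[0,0,0],[0,0,0],[0,0,0],[0,0,0],[0,0,0]]' --gripper '[0,0,0,0,0,0,0,0,0,0]'

```text
clock: 50.12
tool_pos: [0.4165, -0.1786, 0.3069]
tcp_rot: [[-0.142, 0.99, 0.0], [0.99, 0.142, -0.0], [-0.0, 0.0, -1.0]]
wrist_force: [-0.0, 0.0, -0.5]
grip_width: 0.0427
grasp_force: 0.0
```

```bash
python3 - <<'E'
from h import *
s=snap('side'); t=snap('top'); E={}
for n,im,box in(('t',t,(290,240,370,320)),('s',s,(345,190,415,290))):
    m=mask(im,(5,150,120),(15,255,255),box); r=cv2.minAreaRect(big(m)); E[n]=r[0]; print(r)
P,e=tri(t,E['t'],s,E['s']); d=P[:2]-C; h=np.array([d@X-.012,P[2]-.078]); print(P,e,h,'theta',np.arctan2(h[1],-h[0]),np.hypot(*h))
for th in(.28,.47,.66,.85):
    b=C+X*(.012-.23*np.cos(th))-Y*.103; print(th,proj(t,[[*b,.078+.23*np.sin(th)]]).round(1),proj(s,[[*b,.078+.23*np.sin(th)]]).round(1))
a=cv2.resize(t['pixels'][195:295,265:390,::-1],None,fx=3.2,fy=3.2,interpolation=cv2.INTER_CUBIC); b=cv2.resize(s['pixels'][190:320,285:425,::-1],None,fx=2.85,fy=2.85,interpolation=cv2.INTER_CUBIC)
c=np.zeros((440,800,3),np.uint8); c[:a.shape[0],:a.shape[1]]=a; c[:b.shape[0],401:401+b.shape[1]]=b[:,:399]; cv2.imwrite('pics/c9.png',c)
# block relations: points in camera rays meeting tilted board top face
E
```

```text
((331.5391540527344, 283.2974853515625), (4.226726531982422, 49.62489700317383), 82.50414276123047)
((383.36236572265625, 234.45872497558594), (2.873478889465332, 34.194400787353516), 16.699243545532227)
[0.47994598 0.03463834 0.22392209] 0.0004688934436648763 [-0.18072465  0.14592209] theta 0.6792536588385909 0.23228141589781223
0.28 [[334.  303.4]] [[397.6 260.9]]
0.47 [[333.4 295.5]] [[392.5 248.3]]
0.66 [[332.2 283.7]] [[383.9 235.5]]
0.85 [[330.5 268.4]] [[371.9 223.4]]
```

View pics/c9.png

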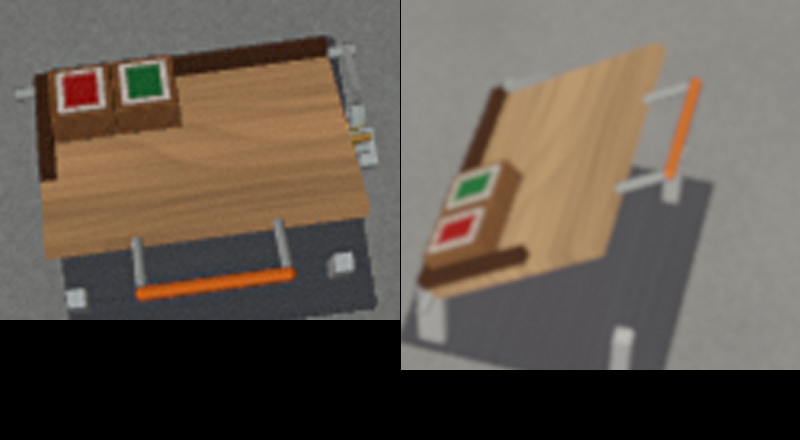

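The board's bar pixels match the third notch (predicted (332.2, 283.7), seen (331.5, 283.3)). One numeric check of the row on the tilted face, then hand in.

```bash
python3 - <<'E'
from h import *
t=snap('top'); s=snap('side'); th=.66; H=np.array([*(C+X*.012-Y*.103),.078])
bx=np.array([*(X*np.cos(th)),-np.sin(th)]); by=np.array([*Y,0]); bz=np.cross(bx,by)
for im,bs in((t,((275,200,302,240),(302,200,325,240))),(s,((285,255,320,290),(295,240,335,264)))):
  for col,b in zip('rg',bs):
    m=mask(im,(50,100,40),(80,255,255),b) if col=='g' else mask(im,(0,190,80),(4,255,255),b)|mask(im,(172,150,80),(180,255,255),b)
    c=big(m)[:,0]; o,v=ray(im,c); n=H+bz*.030
    P=o+v*(((n-o)@bz)/(v@bz))[:,None]-H; q=np.c_[P@bx+.012,P@by-.103]
    r=cv2.minAreaRect((q*1e4).astype(np.float32)); print(col,np.array(r[0])/1e4,np.array(r[1])/1e4,r[2])
E
```

```text
r [-0.02872161 -0.02440596] [0.03117143 0.02231928] 0.6945676207542419
g [-0.03002949 -0.07258121] [0.02206143 0.03333808] 85.5169677734375
r [-0.02797783 -0.02815418] [0.02434095 0.0119308 ] 3.232928514480591
g [-0.02776254 -0.07679775] [0.02711159 0.01491519] 2.1872172355651855
```

```bash
python3 -c "
from cell import robot
print(robot.hand_in())"
```

```text
the job is handed in; nothing more can be done
None
```

The job is handed in, though `hand_in` returned no verdict: the pawl appears thrown clear (it did not catch on the way down), the board was laid flat, the red and green blocks (no blue one was present) were set in a tight row in the corner, and the board now rests on the pawl in the third notch, about 0.66 rad.

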